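# Pull the filter plugs with tongs, beam shut

### The arm

A 7-joint arm with a two-finger parallel gripper is mounted at the origin on the work surface. World frame = base frame: x ahead of the robot, y to its left, z up, the work surface at z = 0. Lengths are in m, angles in rad, forces in N, time in s.
With the tool pointing down it reaches from about 0.425 to 1.025 m from the base axis. Payload 3.6 kg.
Tool frame: the origin (TCP) lies midway between the tips of the shut fingers; the grasp point (between the pads) lies 19 mm behind it; y points along the fingers, z is the direction in which the jaws open and shut, and the axes are right-handed (so a half turn about y gives the same grasp; the last joint's range is limited). The gripper opens to 85 mm and grips with 20 to 120 N. Pads are 22 mm wide; open, the fingers measure 114 mm over their backs; the gripper's body (76 mm by 85 mm) begins 54 mm behind the grasp point. The pads swing forward as they close: fully open they stand 13 mm farther back than shut.
Start: joints at [1.216, 0.591, 0.048, 1.609, -0.033, 0.943, -0.034], TCP at [0.188, -0.7, 0.192] pointing down, gripper open.
Joint ranges: [-2.69, 2.69], [-0.47, 2.24], [-1.27, 1.36], [0.19, 2.51], [-1.53, 4.68], [0.08, 2.07], [-3.09, 3.09]. Speed limits (rad/s): [2.57, 2.57, 3.14, 3.14, 3.14, 3.14, 3.14].

### API

Orientations are given as a unit quaternion [w, x, y, z].
In Python, from plant import arm, viewer gives the robot as it stands.
- The arm moves only by the tool move_arm, never from a script. Its arguments are lists of equal length, an entry for each row: "translation": the shift along the tool's x, y, z in units of 25 mm (1.0 is 25 mm), a list of three; "delta_rot": the turn, a rotation vector about the tool's x, y, z in degrees, a list of three; "hand": the opening, from 0 (shut) to 1 (fully open). In form: {"translation": [[x, y, z], ...], "delta_rot": [[rx, ry, rz], ...], "hand": [hand, ...]}. A call has exactly 8 rows; each row is the pose to reach, as a shift and turn from the pose commanded when the call began, along the tool's axes at that moment; what a row does not reach only later rows make up. A row lasts 1/8 s, in which the tool goes at most 62.5 mm and 10.7 degrees, less where a joint would pass 70% of its speed; a pose out of reach is approached as far as the arm can. A call with a gripper value outside its range is refused whole. The fingers move at their own pace and stop on an object; the grip force is fixed at half the most. Time passes only in rows, so rows that repeat a pose let the fingers close, or fill a call up. It gives the time, the measured TCP pose, the force and the opening at its end, in the units of the state.
- arm.state(): the state, without advancing time (a new reading comes with each control period).
- viewer.snapshot(name): name is "scene" or "top" or "wrist"; returns the picture (384x512x3 uint8, red, green, blue); there is no depth.
- viewer.camera_info(name): a dict with "K" (3x3 intrinsics, pixels), "rvec" (rotation vector, rad) and "tvec" (3), from world to camera coordinates, as OpenCV has them. Camera axes: x right, y down, z forward; pixel columns grow to the right and rows downward; lengths in m; the calibration is good to about 2 mm. A picture is of the moment at which its call begins: read the wrist's pose just before it. camera_info takes no time and is no camera call; for the wrist camera it gives the pose at the moment of the call.
- arm.finish_job(): hands the job in, once; it reports no verdict.
The state is a dict: "clock": time; "qpos": joint angles; "qvel": joint speeds; "joint_efforts": joint torques, N m; "tcp_pos": TCP position; "eef_rot": TCP orientation; "wrist_force": force on the tool from outside, world axes, zero at the start; "ft_torque": the same for the moment, N m; "width": opening from 0.0 (shut) to 1.0 (fully open).
Only numpy, scipy, OpenCV 4.12 (cv2) and the standard library are available. Lean on these libraries where they do the work, as an engineer would, in place of code of your own. Each camera call takes 0.05 s, during which the arm holds its last target.

### The job

Push the selector knob in and turn it from the white mark to red so that the beam is shut, and let it spring out; then, using the sprung tongs so that your fingers never touch a plug, draw every filter plug out of the deep ports of the blue block and put them all in the white tray. Put the tongs back upright in their orange rest, turn the selector on in the same way from red to green and let it spring out, and leave the other things on the table where they are.

Things in the scene. Friction and masses are not known exactly. Their poses are not given: they have to be found in the camera images.
- selector_box: Cream control box, fixed, 130 x 130 x 45 mm tall, the black selector knob at the middle of its top. Origin: centre of its underside, straight below the knob's axis; z up. From the axis the white mark (beam on) lies along the box's +x, the red mark (beam shut) 1.0 rad clockwise of it seen from above, the green mark (ready) 2.0 rad clockwise.
- selector_knob (a point): Point on the knob's axis, fixed, 62 mm above the table, at the top of the knob's round skirt (64 mm diameter) when the knob is out. On the skirt stands a bar grip 13 mm thick, 52 mm long, 30 mm tall (top at 92 mm), pointing along the box's +x at angle 0, with a white line on its pointing end. Skirt and bar sink together when pushed.
- selector (a joint): Angle of the selector knob in rad, clockwise seen from above: 0 at white, 1.0 at red, 2.0 at green (ends of travel -0.05 and 2.05). Locked by hidden stops (about 0.1 rad of play at each position) unless pushed in; turns freely (0.03 N m) while pushed at least 7 mm.
- selector_push (a joint): How far the selector knob is pushed down, in m: 0 out, 0.008 fully in. A spring returns it (3.5 N at 0, 8.5 N fully in). Let go between two positions it stays caught down at about 6 mm.
- filter_block: Blue filter block, fixed, 46 (x) x 258 (y) x 95 mm tall, with five deep ports in a row along its y, centres at y = -100, -50, 0, +50, +100 mm (plug1 to plug5), each 30 (x) x 42 (y) mm wide, open at the top, floor 10 mm above the table. Origin: centre of its underside. A plug's stem top stands 35 mm below the rim.
- plug1: Filter plug (1 to 5 look alike; 3 to 5 of them are present): black rectangular base 26 (x) x 38 (y) x 14 mm tall, from which a round brass stem of 12 mm diameter rises to 50 mm above the underside (orange top). About 45 g. Origin: centre of the underside, z up the stem. It starts standing in a port of the filter block, axes parallel to the block's.
- plug2: Filter plug like plug1, starts in the second (y = -50 mm) port if present.
- plug3: Filter plug like plug1, starts in the third (y = 0) port if present.
- plug4: Filter plug like plug1, starts in the fourth (y = +50 mm) port if present.
- plug5: Filter plug like plug1, starts in the fifth (y = +100 mm) port if present.
- tongs: Sprung parallel tongs, standing tips down in the rest, 158 mm tall, 130 g: the -y arm slides on rods towards the +y arm when squeezed along the tongs' y. Steel tips 12 mm wide in x, each 5 mm thick, straight for 96 mm, 32 mm apart inside and 42 mm outside when free. Origin: midway between the free tips, at their lower end (fixed to the +y arm); z up.
- tongs_grip (a point): Point midway between the free green outer grip plates, 130 mm above the tips. Plates: 20 mm wide in x, from 98 to 158 mm above the tips, outer faces 58 mm apart when free. Two rods join them inside (130 to 154 mm up). Tips and plates close by equal amounts, to a tip gap of 8 mm (plates 34 mm) at most; on a 12 mm stem the plates are 38 mm apart.
- tongs_arm (a joint): How far the -y arm has been squeezed towards the +y arm from free, m, -0.002 to 0.024. Its spring resists with 0.5 N per mm: none when free, 5 N with the plates 48 mm apart, when the tongs stay in the grip with open tips (22 mm inside, 32 mm outside), 10 N on a 12 mm stem (plates 38 mm), besides the force on the stem.
- tongs_rest: Orange upright sleeve for the tongs on a black foot, fixed, 38 (x) x 66 (y) x 70 mm tall, cavity 26 (x) x 54 (y) mm, floor 6 mm above the table. Origin: centre of the underside; the tongs' y lies along its y.
- tray: White open tray, loose, 170 (x) x 120 (y) x 28 mm tall, walls and floor 4 mm, 0.4 kg, lying on the table. Origin: centre of its underside.
- oil_bottle: Bystander: amber oil bottle, 36 mm diameter, 75 mm tall; to be left alone. Origin: centre of its underside.
- lens_jar: Bystander: glass jar with white cap, 52 mm diameter, 60 mm tall; to be left alone. Origin: centre of its underside.
- slide_box: Bystander: blue slide box 75 x 95 x 30 mm; to be left alone. Origin: centre of its underside.
- petri_dish: Bystander: glass dish, 90 mm diameter, 16 mm tall; to be left alone. Origin: centre of its underside.
- clip_block: Bystander: small wooden block 50 x 40 x 22 mm with two steel clips on it; to be left alone. Origin: centre of its underside.
- key_box: Bystander: open grey box 70 x 110 x 22 mm with black hex keys; to be left alone. Origin: centre of its underside.
Mind the look-alikes: they are no part of the job. What is shaped like the tongs but yellow is not meant. Of the things that look like the selector_box, the larger one is meant.

How it is judged:
By the outcome, as a careful person would: the job done as asked, in the order asked, and still so for the second after the job is handed in, with the robot touching nothing.
Of plug1, plug2, plug3, plug4, plug5 only 3 to 5 are there at a start; the rules pass over those that are not, and their reading is None.
At some moment in a run one of tray may be knocked a few centimetres aside while the robot is not near it.
It also fails if it takes over 210 s, if anything falls off the work surface, if the arm or the gripper's body presses on something with over 40 N, if the wrist force passes 120 N, or if a joint passes its speed limit or range.

## Working session

There is one attempt and no reset: what is moved stays moved. The work goes in short steps, Python scripts to look and compute and a tool call to move; the robot and the scene stay as the last step left them, time stands still between calls to the robot, and variables do not carry over. Pictures are saved under pics/ and viewed, and the job is handed in when it is done.

Besides the shell and the picture viewer there is one more tool, called by a JSON object that holds its "name" and its "arguments". move_arm: Moves the arm, as the interface text tells. Its arguments: {"type":"object","properties":{"translation":{"type":"array"},"delta_rot":{"type":"array"},"hand":{"type":"array"}},"required":["translation","delta_rot","hand"]}

```bash
ls; mkdir -p pics; python3 - <<'E'
from plant import arm, viewer
import cv2
print(arm.state())
for n in ["scene","top","wrist"]:
    im=viewer.snapshot(n); cv2.imwrite(f"pics/{n}0.png",cv2.resize(im[:,:,::-1],(800,600),interpolation=cv2.INTER_CUBIC)); print(n,viewer.camera_info(n))
E
```

```text
pics
{'clock': 0.0, 'qpos': array([ 1.2155027 ,  0.59212035,  0.04833305,  1.60986874, -0.03327275,
        0.94269487, -0.03369044]), 'qvel': array([ 0.00020777, -0.00095111, -0.00012056, -0.00032451, -0.00059568,
        0.00070976,  0.00155687]), 'joint_efforts': array([-7.26972503e-04, -5.48697567e+01,  1.54676568e+00, -1.98127180e+01,
        9.48404399e-03,  8.89058167e-03,  6.59241728e-07]), 'tcp_pos': array([ 0.18736835, -0.69939798,  0.19112366]), 'eef_rot': array([ 0.09215633, -0.09248563,  0.70184515, -0.7002621 ]), 'wrist_force': array([-0.08907072, -0.32312432,  0.05396278]), 'ft_torque': array([-0.016715  , -0.01930411,  0.02570458]), 'width': 1.0023620560233069}
scene {'K': array([[367.03741484,   0.        , 265.5518558 ],
       [  0.        , 367.03741484, 189.07642223],
       [  0.        ,   0.        ,   1.        ]]), 'rvec': array([ 1.9049886 ,  1.88494536, -0.57946435]), 'tvec': array([-0.03157291, -0.37362506,  1.37829198])}
top {'K': array([[492.04372295,   0.        , 242.6307988 ],
       [  0.        , 492.04372295, 189.12551478],
       [  0.        ,   0.        ,   1.        ]]), 'rvec': array([ 2.13735781, -2.1796082 ,  0.13823298]), 'tvec': array([0.05795386, 0.54999069, 1.5323875 ])}
wrist {'K': array([[273.40910945,   0.        , 259.45164875],
       [  0.        , 273.40910945, 195.8472605 ],
       [  0.        ,   0.        ,   1.        ]]), 'rvec': array([-2.31673671,  1.77593594,  0.24128476]), 'tvec': array([-0.72485345, -0.03585745,  0.37753553])}
```

View pics/top0.png

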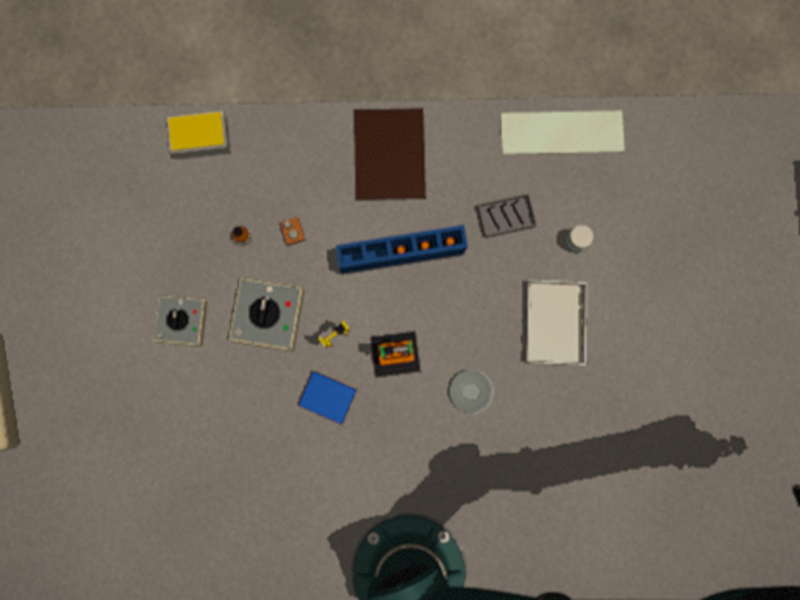

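View pics/scene0.png

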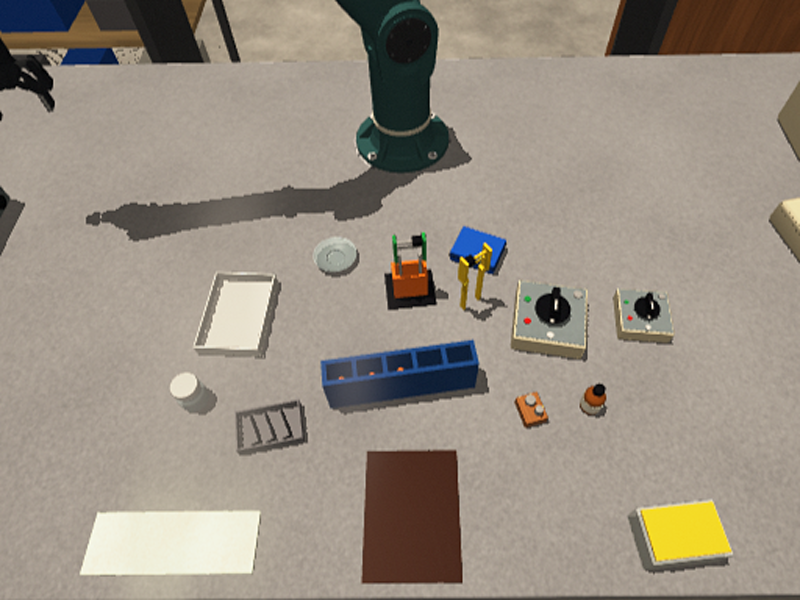

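View pics/wrist0.png

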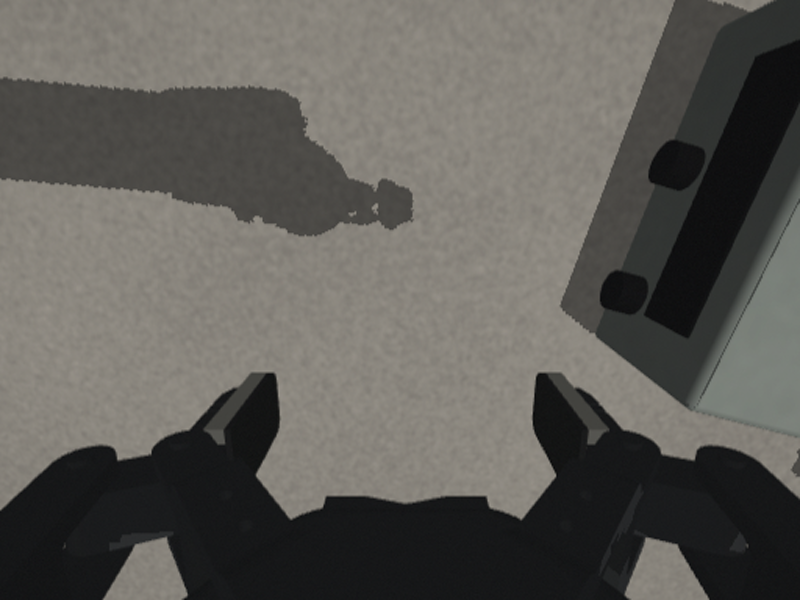

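```bash
cat > h.py <<'E'
import numpy as np, cv2
from scipy.spatial.transform import Rotation as R
def ray(info,uv,z):
    Rm=cv2.Rodrigues(np.array(info['rvec']))[0]; t=np.array(info['tvec']); K=np.array(info['K'])
    c=-Rm.T@t; d=Rm.T@np.linalg.inv(K)@np.array([uv[0],uv[1],1.])
    return c+d*(z-c[2])/d[2]
def proj(info,P):
    return cv2.projectPoints(np.array(P,float).reshape(-1,3),np.array(info['rvec']),np.array(info['tvec']),np.array(info['K']),None)[0].reshape(-1,2)
def rotm(q): return R.from_quat([q[1],q[2],q[3],q[0]]).as_matrix()
E
python3 - <<'E'
from plant import arm, viewer
import cv2
im=viewer.snapshot("top")[:,:,::-1]
cv2.imwrite("pics/top_raw.png",im)
cv2.imwrite("pics/tA.png",cv2.resize(im[165:285,90:250],None,fx=5,fy=5,interpolation=cv2.INTER_NEAREST))
cv2.imwrite("pics/tB.png",cv2.resize(im[130:250,220:380],None,fx=5,fy=5,interpolation=cv2.INTER_NEAREST))
E
```

```text
(no output)
```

View pics/tA.png

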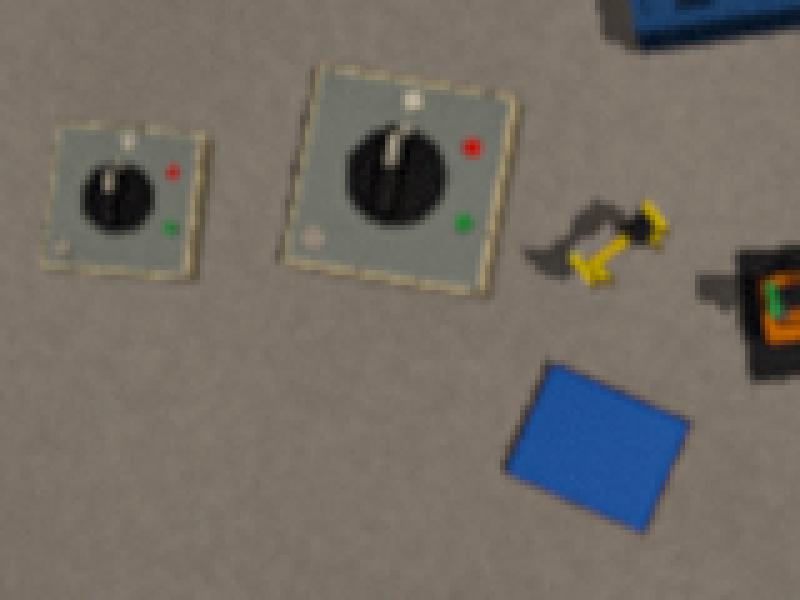

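View pics/tB.png

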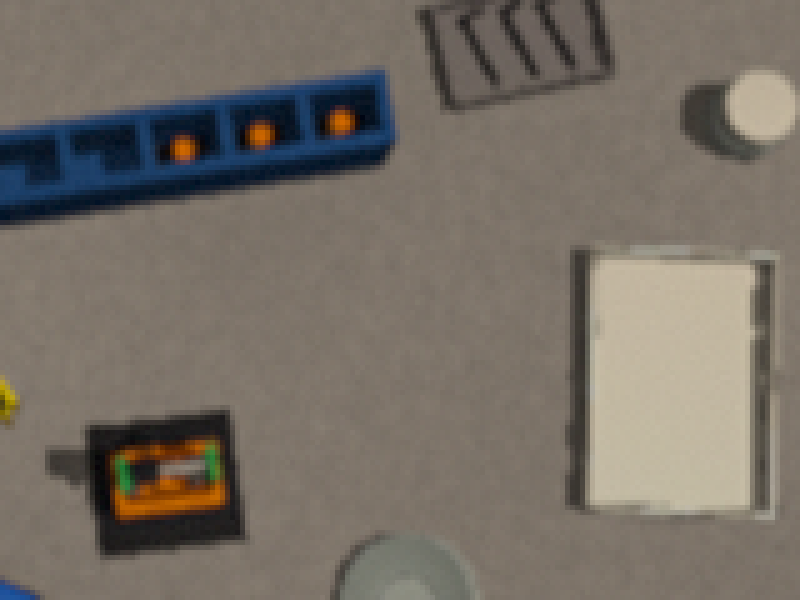

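```bash
cat > m1.py <<'E'
from plant import arm, viewer
from h import *
from scipy.optimize import least_squares
I=viewer.camera_info("top")
A=lambda x,y:((90+(x+.5)/5-.5),(165+(y+.5)/5-.5))
B=lambda x,y:((220+(x+.5)/5-.5),(130+(y+.5)/5-.5))
def p(l,uv,z): print(l,ray(I,uv,z).round(4))
for c in [(318,66),(517,92),(488,290),(284,262)]: p('box',A(*c),.045)
p('white',A(413,100),.045);p('red',A(472,148),.045);p('green',A(464,223),.045);p('skirt',A(397,177),.062)
p('white line',A(392,147),.092)
for c in [(184,150),(260,135),(341,123)]: p('plug',B(*c),.060)
p('blk far right',B(385,72),.095);p('blk nr right',B(395,145),.095)
p('plateL',B(123,470),.158);p('plateR',B(213,465),.158)
for c in [(90,427),(230,411),(243,537),(103,553)]: p('foot',B(*c),.006)
for c in [(573,247),(777,255),(773,518),(572,508)]: p('tray',B(*c),.028)
E
python3 m1.py
```

```text
box [0.5914 0.3299 0.045 ]
box [0.5723 0.204  0.045 ]
box [0.4473 0.223  0.045 ]
box [0.4674 0.3509 0.045 ]
white [0.5684 0.2698 0.045 ]
red [0.5371 0.2326 0.045 ]
green [0.4897 0.2379 0.045 ]
skirt [0.5178 0.2775 0.062 ]
white line [0.5332 0.2761 0.092 ]
plug [0.6408 0.002  0.06  ]
plug [ 0.6495 -0.0462  0.06  ]
plug [ 0.6562 -0.0976  0.06  ]
blk far right [ 0.6809 -0.1224  0.095 ]
blk nr right [ 0.6349 -0.127   0.095 ]
plateL [0.4345 0.0452 0.158 ]
plateR [ 0.4364 -0.0072  0.158 ]
foot [0.4709 0.0649 0.006 ]
foot [ 0.4795 -0.0255  0.006 ]
foot [ 0.3984 -0.0318  0.006 ]
foot [0.39   0.0581 0.006 ]
tray [ 0.5788 -0.247   0.028 ]
tray [ 0.5711 -0.3776  0.028 ]
tray [ 0.4032 -0.3662  0.028 ]
tray [ 0.412  -0.2393  0.028 ]
```

```bash
cat >> h.py <<'E'
def go(st,pos,phi=None,z=None):
    """from measured state print tool shift (units 25mm) and rotvec deg to reach pos, with jaw axis yaw phi (tool down)"""
    Rm=rotm(st['eef_rot']); t=Rm.T@(np.array(pos)-st['tcp_pos'])/.025
    out=[t.round(3).tolist()]
    cur=np.arctan2(Rm[1,2],Rm[0,2])
    if phi is not None:
        for k in (0,1):
            zz=np.array([np.cos(phi+k*np.pi),np.sin(phi+k*np.pi),0]); yy=np.array([0,0,-1.]); xx=np.cross(yy,zz)
            Rt=np.stack([xx,yy,zz],1)
            out.append(np.degrees(R.from_matrix(Rm.T@Rt).as_rotvec()).round(2).tolist())
    print('tcp',st['tcp_pos'].round(4),'jawyaw',round(cur,3),'tilt',np.degrees(np.arccos(-Rm[2,1])).round(2),'q',st['qpos'].round(2),'F',st['wrist_force'].round(1),'w',round(st['width'],3),'t',round(st['clock'],2))
    for o in out: print(o)
E
python3 - <<'E'
from plant import arm
from h import *
s=arm.state(); print(rotm(s['eef_rot']).round(3))
go(s,[.519,.277,.30],-.155+np.pi/2)
E
```

```text
[[-0.966 -0.     0.259]
 [-0.259  0.001 -0.966]
 [ 0.    -1.    -0.001]]
tcp [ 0.1875 -0.6998  0.1916] jawyaw -1.309 tilt 0.08 q [ 1.22  0.59  0.05  1.61 -0.03  0.94 -0.03] F [-0.5  0.3 -0.4] w 1.002 t 0.2
[-22.921, -4.291, -34.312]
[0.03, -156.12, -0.11]
[0.08, 23.88, 0.02]
```

{"name": "move_arm", "arguments": {"translation": [[-1.5, -1.5, -1], [-3.5, -3, -2.2], [-5.5, -4.3, -3.6], [-7.5, -4.3, -5], [-9.5, -4.3, -6.3], [-11.6, -4.3, -7.6], [-13.7, -4.3, -9], [-15.7, -4.3, -10.3]], "delta_rot": [[0, -9, 0], [0, -19, 0], [0, -29, 0], [0, -39, 0], [0, -49, 0], [0, -59, 0], [0, -69, 0], [0, -78, 0]], "hand": [1, 1, 1, 1, 1, 1, 1, 1]}}

```text
clock: 1.2
tcp_pos: [0.4978, -0.3519, 0.2999]
eef_rot: [-0.514, 0.514, -0.485, 0.486]
wrist_force: [0.9, -0.5, 0.3]
width: 0.999
```

```bash
python3 - <<'E'
from plant import arm
from h import *
s=arm.state(); 
go(s,[.50,.277,.30],-.155+np.pi/2)
E
```

```text
tcp [ 0.4978 -0.3519  0.2999] jawyaw 0.057 tilt 0.02 q [ 0.82  0.36 -0.37  1.75  0.15  1.06  0.45] F [ 0.9 -0.5  0.3] w 0.999 t 1.2
[-25.112, -0.015, 1.527]
[0.02, -77.84, 0.02]
[-0.02, 102.16, 0.02]
```

{"name": "move_arm", "arguments": {"translation": [[-2.4, 0, 0], [-4.8, 0, 0], [-7.2, 0, 0.3], [-9.6, 0, 0.5], [-12, 0, 0.8], [-14.4, 0, 1], [-16.8, 0, 1.2], [-19.2, 0, 1.4]], "delta_rot": [[0, -9.5, 0], [0, -19, 0], [0, -28.5, 0], [0, -38, 0], [0, -47.5, 0], [0, -57, 0], [0, -67, 0], [0, -77.8, 0]], "hand": [1, 1, 1, 1, 1, 1, 1, 1]}}

```text
clock: 2.2
tcp_pos: [0.5066, 0.1292, 0.2999]
eef_rot: [-0.705, 0.705, -0.055, 0.055]
wrist_force: [0.8, -0.5, -0.9]
width: 1.001
```

```bash
python3 - <<'E'
from plant import arm,viewer
from h import *
s=arm.state(); 
go(s,[.519,.277,.20],-.155+np.pi/2)
i=viewer.camera_info("wrist"); Rm=cv2.Rodrigues(i['rvec'])[0]; c=-Rm.T@i['tvec']; print('cam',c, 'fwd',Rm[2])
im=viewer.snapshot("wrist")[:,:,::-1]; cv2.imwrite("pics/w1.png",cv2.resize(im,(800,600)))
E
```

```text
tcp [0.5066 0.1292 0.2999] jawyaw 1.415 tilt 0.05 q [ 0.34  0.3  -0.84  1.91  0.26  1.04  0.8 ] F [ 0.8 -0.5 -0.9] w 1.001 t 2.2
[-0.434, 3.993, 5.92]
[0.03, -0.07, 0.04]
[-0.07, 179.93, 0.04]
cam [0.43922059 0.13893596 0.48129424] fwd [ 0.2640223  -0.0423614  -0.96358587]
```

View pics/w1.png

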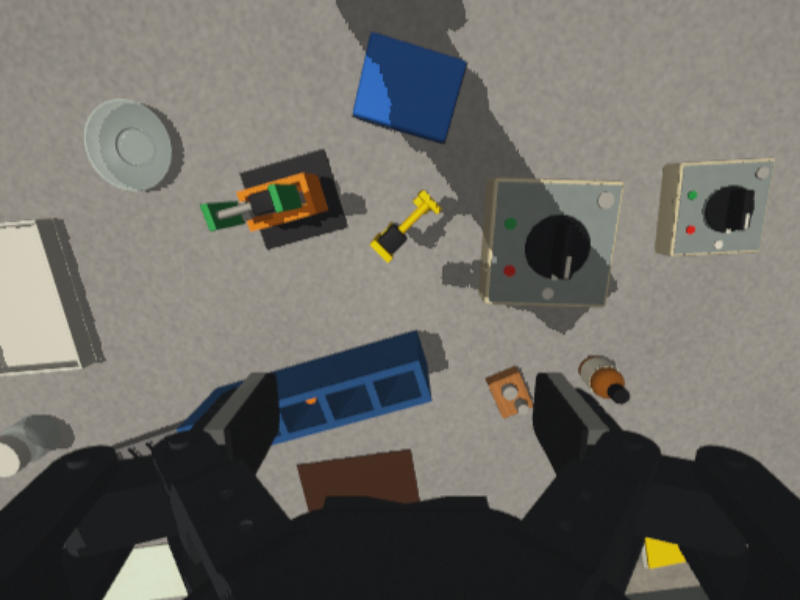

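```bash
cat > m2.py <<'E'
from plant import arm, viewer
from h import *
I=viewer.camera_info("wrist")
s=1.5625
def p(l,uv,z): r=ray(I,(uv[0]/s-.2,uv[1]/s-.2),z); print(l,r.round(4)); return r
c=[p('box',u,.045) for u in [(497,180),(623,183),(608,306),(490,301)]]; print(np.mean(c,0))
p('skirt',(557,247),.062); p('line end',(569,277),.092); p('line start',(569,257),.092)
p('white',(547,294),.045);p('red',(509,271),.045);p('green',(511,223),.045)
p('rest',(238,189),.07)
for u in [(238,189),(318,173),(328,207),(250,228)]: p('rest',u,.07)
for u in [(268,193),(303,190),(304,203),(275,212)]: p('gplate',u,.158)
for u in [(202,205),(236,203),(206,230),(238,222)]: p('gplateL',u,.158)
for u in [(241,175),(322,150),(346,226),(268,249)]: p('foot',u,.006)
for u in [(417,332),(430,400)]: p('block',u,.095)
E
python3 m2.py
```

```text
box [0.4438 0.2411 0.045 ]
box [0.4639 0.3644 0.045 ]
box [0.589  0.3481 0.045 ]
box [0.5657 0.2236 0.045 ]
[0.51562532 0.29430176 0.045     ]
skirt [0.5151 0.291  0.062 ]
line end [0.5393 0.2906 0.092 ]
line start [0.5204 0.2913 0.092 ]
white [0.5666 0.2841 0.045 ]
red [0.5363 0.246  0.045 ]
green [0.4874 0.2517 0.045 ]
rest [ 0.4181 -0.0034  0.07  ]
rest [ 0.4181 -0.0034  0.07  ]
rest [0.4144 0.0727 0.07  ]
rest [0.4457 0.0761 0.07  ]
rest [ 0.4545 -0.0008  0.07  ]
gplate [0.4281 0.0497 0.158 ]
gplate [0.4295 0.0755 0.158 ]
gplate [0.4387 0.0743 0.158 ]
gplate [0.4421 0.0518 0.158 ]
gplateL [ 4.297e-01 -2.000e-04  1.580e-01]
gplateL [0.4318 0.0249 0.158 ]
gplateL [ 0.4478 -0.0021  0.158 ]
gplateL [0.4454 0.023  0.158 ]
foot [ 0.4015 -0.0202  0.006 ]
foot [0.3887 0.0698 0.006 ]
foot [0.4697 0.0808 0.006 ]
foot [ 0.4825 -0.0094  0.006 ]
block [0.5719 0.1429 0.095 ]
block [0.6451 0.1463 0.095 ]
```

```bash
cat >> h.py <<'E'
def snap(viewer,name,fn):
    i=viewer.camera_info(name); im=viewer.snapshot(name)[:,:,::-1]
    cv2.imwrite(fn,cv2.resize(im,(800,600),interpolation=cv2.INTER_CUBIC)); np.save(fn[:-4]+'.npy',dict(i),allow_pickle=True); cv2.imwrite(fn[:-4]+'_raw.png',im)
    return i,im
E
python3 - <<'E'
from plant import arm,viewer
from h import *
s=arm.state(); go(s,[.518,.277,.20],-.155+np.pi/2)
i,im=snap(viewer,"wrist","pics/w2.png"); print(-cv2.Rodrigues(i['rvec'])[0].T@i['tvec'])
E
sed -i 's/I=viewer.camera_info("wrist")/I=np.load("pics\/w1.npy",allow_pickle=True).item()/' m2.py
python3 - <<'E'
import cv2
a=cv2.imread('pics/w1.png').astype(float);b=cv2.imread('pics/w2.png').astype(float)
print(abs(a-b).mean())
E
```

```text
tcp [0.5057 0.1404 0.3011] jawyaw 1.431 tilt 0.56 q [ 0.33  0.31 -0.85  1.91  0.26  1.03  0.8 ] F [-0.6  6.3  2.7] w 1.001 t 2.25
[-0.283, 4.098, 5.442]
[-0.55, 0.86, 0.08]
[0.12, -179.14, 0.86]
[0.43777258 0.14723712 0.48248267]
9.079854166666667
```

View pics/w2.png

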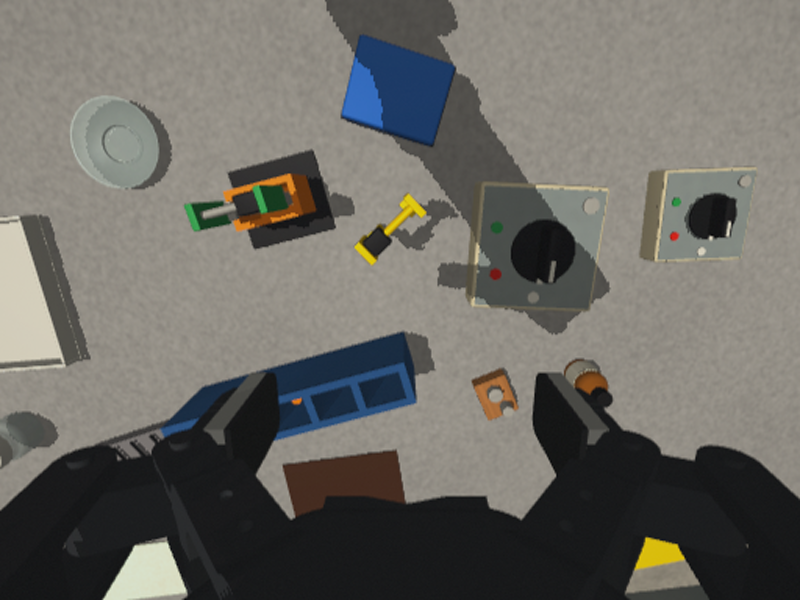

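{"name": "move_arm", "arguments": {"translation": [[0, 0, 1.2], [-0.2, 0.5, 2.4], [-0.3, 1, 3.6], [-0.4, 2, 4.8], [-0.42, 3, 5.6], [-0.42, 4, 5.93], [-0.42, 4, 5.93], [-0.42, 4, 5.93]], "delta_rot": [[0, 0, 0], [0, 0, 0], [0, 0, 0], [0, 0, 0], [0, 0, 0], [0, 0, 0], [0, 0, 0], [0, 0, 0]], "hand": [1, 1, 1, 0.8, 0.6, 0.6, 0.6, 0.6]}}

```text
clock: 3.3
tcp_pos: [0.5208, 0.2752, 0.2004]
eef_rot: [-0.705, 0.705, -0.057, 0.058]
wrist_force: [0.9, 0.3, 0.7]
width: 0.605
```

```bash
python3 - <<'E'
from plant import arm,viewer
from h import *
s=arm.state(); go(s,[.518,.277,.20],-.155+np.pi/2)
i,im=snap(viewer,"wrist","pics/w3.png"); s=arm.state();print(s['tcp_pos'])
E
```

```text
tcp [0.5208 0.2752 0.2004] jawyaw 1.408 tilt 0.04 q [-0.01  0.51 -0.77  1.89  0.44  0.92  0.41] F [0.9 0.3 0.7] w 0.605 t 3.3
[-0.122, 0.016, 0.055]
[0.0, -0.44, 0.04]
[-0.06, 179.56, 0.01]
[0.52103798 0.27528784 0.20079658]
```

View pics/w3.png

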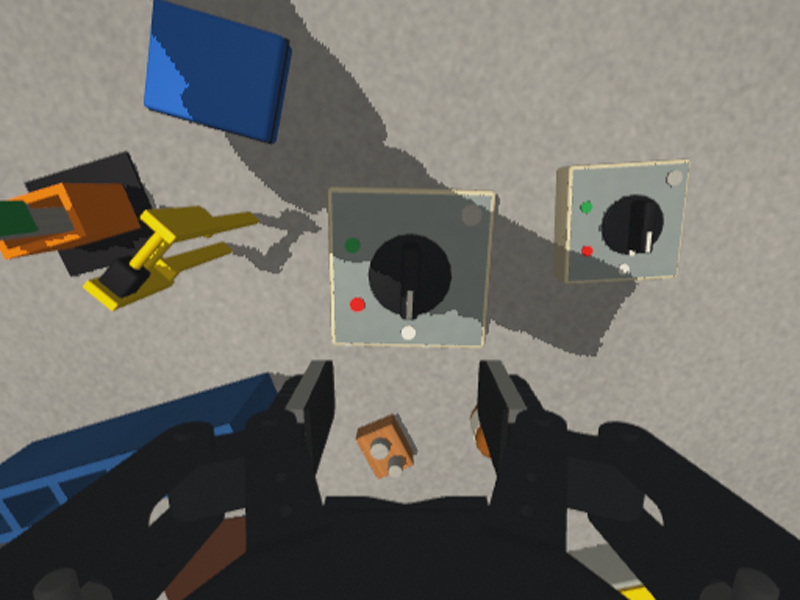

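```bash
cat > m3.py <<'E'
from h import *
I=np.load("pics/w3.npy",allow_pickle=True).item()
s=1.5625
def p(l,uv,z): r=ray(I,(uv[0]/s-.2,uv[1]/s-.2),z); print(l,r.round(4)); return r
c=[p('box',u,.045) for u in [(331,188),(496,191),(485,346),(333,344)]]; print(np.mean(c,0))
p('skirt',(410,276),.062); p('line end',(408.5,318),.092); p('line start',(409,291),.092)
p('white',(408,333),.045);p('red',(357,304),.045);p('green',(352,245),.045)
E
python3 m3.py
```

```text
box [0.4444 0.229  0.045 ]
box [0.4668 0.3525 0.045 ]
box [0.5904 0.3302 0.045 ]
box [0.5682 0.2046 0.045 ]
[0.51744325 0.27907131 0.045     ]
skirt [0.5178 0.2779 0.062 ]
line end [0.5415 0.2727 0.092 ]
line start [0.5222 0.2762 0.092 ]
white [0.5687 0.2682 0.045 ]
red [0.5373 0.2311 0.045 ]
green [0.4894 0.2364 0.045 ]
```

{"name": "move_arm", "arguments": {"translation": [[-0.14, 1.3, 0.1], [-0.14, 2.6, 0.1], [-0.14, 3.9, 0.1], [-0.14, 4.8, 0.1], [-0.14, 5.3, 0.1], [-0.14, 5.3, 0.1], [-0.14, 5.3, 0.1], [-0.14, 5.3, 0.1]], "delta_rot": [[0, 0.7, 0], [0, 0.7, 0], [0, 0.7, 0], [0, 0.7, 0], [0, 0.7, 0], [0, 0.7, 0], [0, 0.7, 0], [0, 0.7, 0]], "hand": [0.6, 0.6, 0.6, 0.6, 0.6, 0.5, 0.3, 0.1]}}

```text
clock: 4.35
tcp_pos: [0.518, 0.2792, 0.0684]
eef_rot: [0.705, -0.704, 0.061, -0.062]
wrist_force: [-0.8, -0.6, 0.7]
width: 0.108
```

```bash
python3 - <<'E'
from plant import arm,viewer
from h import *
s=arm.state(); go(s,[.518,.278,.068],1.396);print(s['ft_torque'])
i,im=snap(viewer,"wrist","pics/w4.png")
E
```

```text
tcp [0.518  0.2792 0.0684] jawyaw 1.397 tilt 0.12 q [-0.13  0.67 -0.63  1.99  0.62  0.68  0.24] F [-0.8 -0.6  0.7] w 0.108 t 4.35
[0.01, 0.015, -0.048]
[-0.07, 0.05, 0.09]
[0.14, -179.95, 0.12]
[ 0.00759776 -0.03154939 -0.00863148]
```

View pics/w4.png

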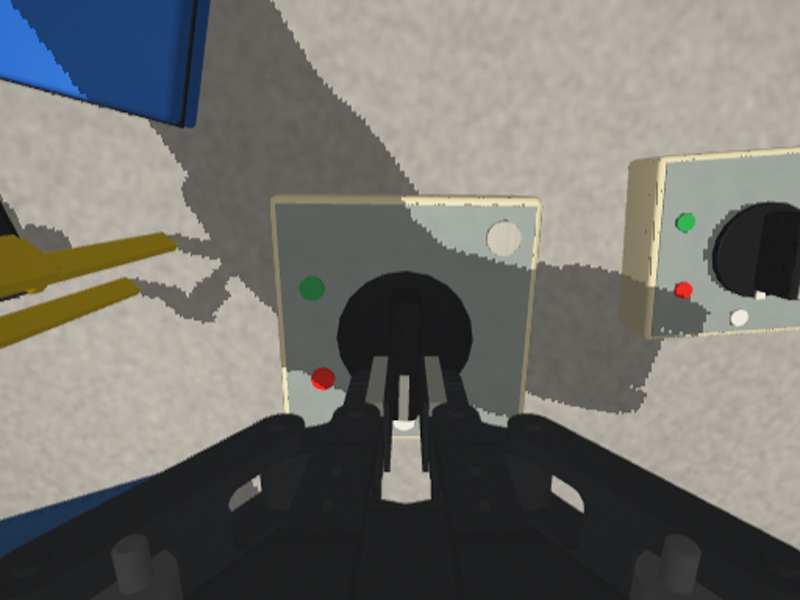

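{"name": "move_arm", "arguments": {"translation": [[0, 0, 0], [0, 0, 0], [0, 0, 0], [0, 0, 0], [0, 0.1, 0], [0, 0.2, 0], [0, 0.3, 0], [0, 0.3, 0]], "delta_rot": [[0, 0, 0], [0, 0, 0], [0, 0, 0], [0, 0, 0], [0, 0, 0], [0, 0, 0], [0, 0, 0], [0, 0, 0]], "hand": [0, 0, 0, 0, 0, 0, 0, 0]}}

```text
clock: 5.4
tcp_pos: [0.517, 0.2786, 0.0595]
eef_rot: [-0.704, 0.705, -0.061, 0.061]
wrist_force: [0.1, -0.1, 0.1]
width: -0.004
```

```bash
python3 - <<'E'
from plant import arm,viewer
from h import *
s=arm.state(); go(s,[.518,.278,.06],1.396);print(s['ft_torque'])
i,im=snap(viewer,"wrist","pics/w5.png")
E
```

```text
tcp [0.517  0.2786 0.0595] jawyaw 1.397 tilt 0.04 q [-0.13  0.68 -0.62  2.    0.63  0.67  0.23] F [ 0.1 -0.1  0.1] w -0.004 t 5.4
[0.043, -0.021, -0.017]
[0.02, 0.06, -0.03]
[-0.04, -179.94, -0.04]
[0.01690853 0.01617769 0.02976773]
```

View pics/w5.png

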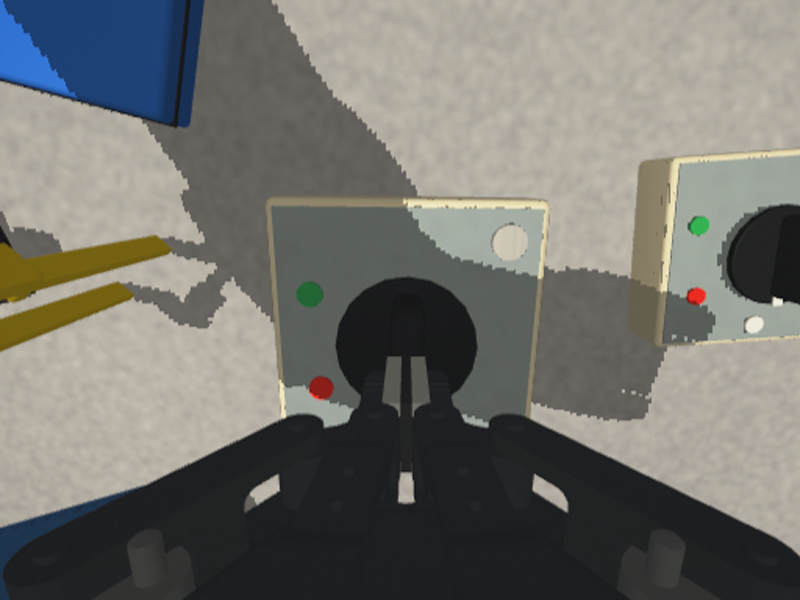

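```bash
python3 - <<'E'
from plant import arm,viewer
from h import *
s=arm.state(); i=viewer.camera_info("wrist")
T=s['tcp_pos']; print(T)
q=proj(i,[T,T+[0,0,.019],[.5178,.278,.062],[.5178,.278,.092],[.5178+.026*np.cos(-.18),.278+.026*np.sin(-.18),.092],[.5178-.026*np.cos(-.18),.278-.026*np.sin(-.18),.092]])*1.5625
print(q.round(0))
for k in ("scene","top"): snap(viewer,k,f"pics/{k}5.png")
im=cv2.imread("pics/scene5_raw.png"); cv2.imwrite("pics/s5c.png",cv2.resize(im[100:260,300:500],None,fx=4,fy=4,interpolation=cv2.INTER_NEAREST))
E
```

```text
[0.51712272 0.27870425 0.05962101]
[[408. 344.]
 [408. 360.]
 [406. 347.]
 [406. 376.]
 [406. 436.]
 [407. 310.]]
```

View pics/s5c.png

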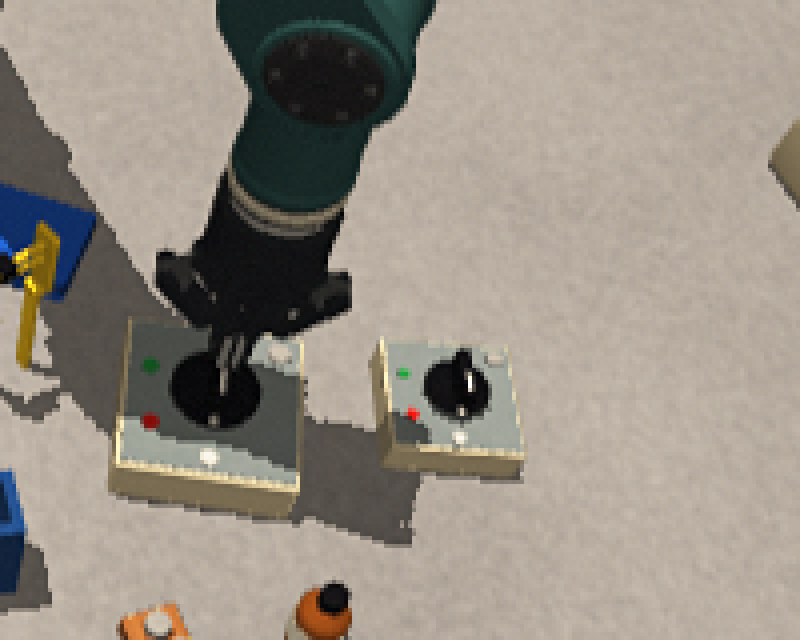

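```bash
python3 - <<'E'
import cv2,numpy as np
o=[]
for n in ("w4","w5"):
    im=cv2.imread(f"pics/{n}_raw.png")[170:310,200:330]
    im=np.clip((im/255.)**.45*255,0,255).astype('uint8'); o.append(cv2.resize(im,None,fx=3,fy=4,interpolation=cv2.INTER_NEAREST))
cv2.imwrite("pics/cmp.png",np.hstack(o))
E
```

```text
(no output)
```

View pics/cmp.png

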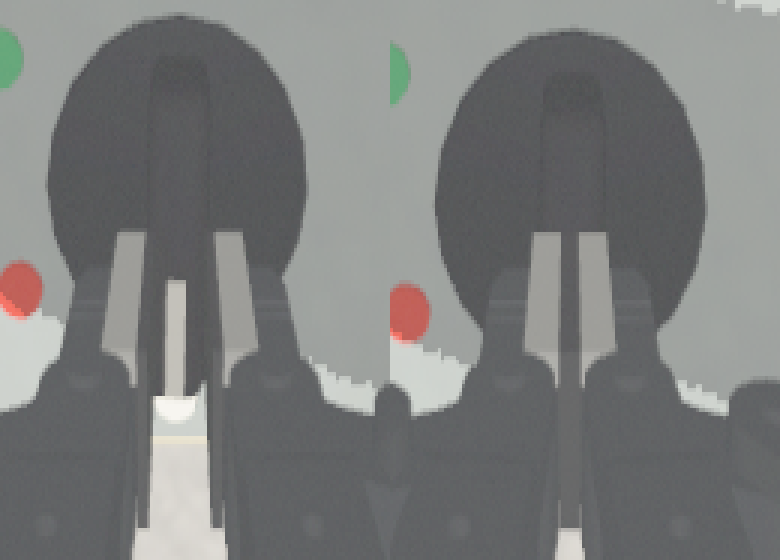

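```bash
python3 - <<'E'
from h import *
for n,shut in (("w3",0),("w4",0),("w5",1)):
    i=np.load(f"pics/{n}.npy",allow_pickle=True).item()
    c=np.array([.5178,.278]); d=np.array([np.cos(-.18),np.sin(-.18)])
    for z in (.054,.062,.07,.084,.092): 
        P=[[*(c-.032*d),z],[*(c+.032*d),z],[*(c-.026*d),z],[*(c+.026*d),z]]
        q=proj(i,P); print(n,z,(q[:,1]).round(1),((q[:,1]-170)*4).round(0), 'size/mm',round((q[1,1]-q[0,1])/64,2))
i=np.load("pics/w5.npy",allow_pickle=True).item()
for z in (.06,.07,.08,.09,.1,.11):
    print(z,[((proj(i,[[.517-e,.2787+e*.17,z]])-[200,170])*[3,4]).round(0).tolist() for e in (0,.011)])
i=np.load("pics/scene5.npy",allow_pickle=True).item()
print(((proj(i,[[.517,.2787,z] for z in (.06,.08,.09,.1)])-[300,100])*4).round(0))
E
```

```text
w3 0.054 [148.6 200.3 153.7 195.7] [-86. 121. -65. 103.] size/mm 0.81
w3 0.062 [149.3 202.1 154.5 197.4] [-83. 129. -62. 110.] size/mm 0.83
w3 0.07 [150.  204.1 155.3 199.3] [-80. 136. -59. 117.] size/mm 0.84
w3 0.084 [151.4 207.7 156.9 202.7] [-74. 151. -52. 131.] size/mm 0.88
w3 0.092 [152.2 209.9 157.9 204.8] [-71. 160. -48. 139.] size/mm 0.9
w4 0.054 [171.7 251.9 179.8 244.9] [  7. 328.  39. 300.] size/mm 1.25
w4 0.062 [173.9 256.8 182.3 249.6] [ 15. 347.  49. 319.] size/mm 1.3
w4 0.07 [176.1 262.1 184.9 254.7] [ 25. 368.  59. 339.] size/mm 1.34
w4 0.084 [180.6 272.4 190.  264.5] [ 42. 410.  80. 378.] size/mm 1.43
w4 0.092 [183.5 279.  193.3 270.8] [ 54. 436.  93. 403.] size/mm 1.49
w5 0.054 [175.2 258.4 183.7 251.2] [ 21. 354.  55. 325.] size/mm 1.3
w5 0.062 [177.5 263.7 186.3 256.3] [ 30. 375.  65. 345.] size/mm 1.35
w5 0.07 [180.1 269.5 189.2 261.8] [ 40. 398.  77. 367.] size/mm 1.4
w5 0.084 [185.1 280.8 194.9 272.6] [ 60. 443. 100. 411.] size/mm 1.5
w5 0.092 [188.3 288.1 198.6 279.6] [ 73. 472. 114. 438.] size/mm 1.56
0.06 [[[183.0, 201.0]], [[183.0, 141.0]]]
0.07 [[[183.0, 222.0]], [[183.0, 159.0]]]
0.08 [[[183.0, 246.0]], [[183.0, 179.0]]]
0.09 [[[184.0, 272.0]], [[183.0, 202.0]]]
0.1 [[[184.0, 302.0]], [[184.0, 228.0]]]
0.11 [[[184.0, 335.0]], [[184.0, 257.0]]]
[[214. 387.]
 [219. 372.]
 [222. 364.]
 [225. 356.]]
```

```bash
python3 - <<'E'
import cv2,numpy as np
im=cv2.imread("pics/scene5_raw.png")[170:220,325:400]
im=np.clip((im/255.)**.45*255,0,255).astype('uint8'); cv2.imwrite("pics/s5d.png",cv2.resize(im,None,fx=10,fy=10,interpolation=cv2.INTER_NEAREST))
E
```

```text
(no output)
```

View pics/s5d.png

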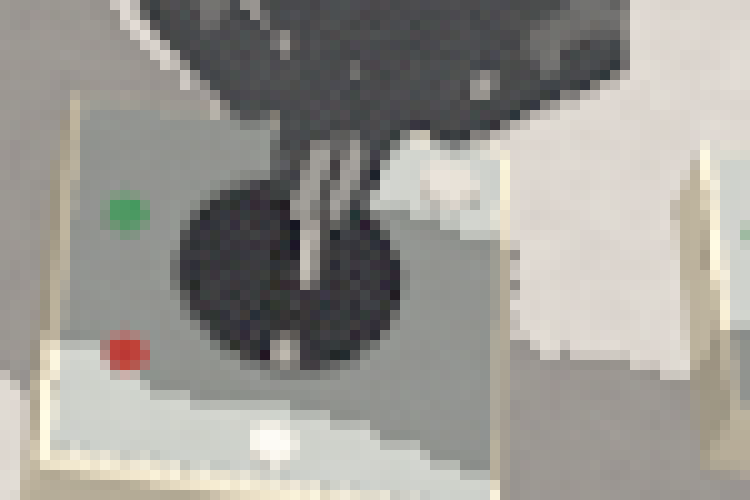

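```bash
python3 - <<'E'
from h import *
from plant import arm
i=np.load("pics/scene5.npy",allow_pickle=True).item()
for z in (.06,.07,.08,.09,.1): print(z,proj(i,[[.517,.2787,z],[.528,.277,z]]).round(1).tolist())
s=arm.state(); print(s['tcp_pos'],s['joint_efforts'].round(2),s['wrist_force'])
E
```

```text
0.06 [[353.4, 196.7], [353.4, 200.0]]
0.07 [[354.1, 194.8], [354.0, 198.1]]
0.08 [[354.8, 192.9], [354.7, 196.2]]
0.09 [[355.5, 190.9], [355.4, 194.3]]
0.1 [[356.2, 188.9], [356.1, 192.3]]
[0.51723911 0.27879388 0.05981154] [-0.000e+00 -4.791e+01 -7.370e+00 -1.227e+01  1.000e-02  0.000e+00
 -0.000e+00] [ 0.52210159 -0.7664052  -0.48393411]
```

{"name": "move_arm", "arguments": {"translation": [[0, 0, 0], [0, 0, 0], [0, 0, 0], [0, 0.1, 0], [0, 0.3, 0], [0, 0.5, 0], [0, 0.6, 0], [0, 0.6, 0]], "delta_rot": [[0, 0, 0], [0, 0, 0], [0, 0, 0], [0, 0, 0], [0, 0, 0], [0, 0, 0], [0, 0, 0], [0, 0, 0]], "hand": [0.4, 0.4, 0.4, 0.4, 0.4, 0.4, 0.4, 0.4]}}

```text
clock: 6.55
tcp_pos: [0.517, 0.2786, 0.0444]
eef_rot: [-0.704, 0.705, -0.061, 0.061]
wrist_force: [0.8, 0.2, 0.7]
width: 0.398
```

```bash
cat > look.py <<'E'
import sys
from plant import arm,viewer
from h import *
s=arm.state(); go(s,[.518,.278,.06],1.396)
n=sys.argv[1]
snap(viewer,"wrist",f"pics/{n}w.png");snap(viewer,"scene",f"pics/{n}s.png")
a=cv2.imread(f"pics/{n}w_raw.png")[170:320,190:330]; b=cv2.imread(f"pics/{n}s_raw.png")[150:225,320:400]
f=lambda im,k:cv2.resize(np.clip((im/255.)**.45*255,0,255).astype('uint8'),None,fx=k,fy=k,interpolation=cv2.INTER_NEAREST)
a=f(a,3);b=f(b,5); h=max(a.shape[0],b.shape[0]); pad=lambda x:np.pad(x,((0,h-x.shape[0]),(0,0),(0,0)))
cv2.imwrite(f"pics/{n}.png",np.hstack([pad(a),pad(b)])[:600,:820])
E
python3 look.py a1
```

```text
tcp [0.517  0.2786 0.0444] jawyaw 1.397 tilt 0.04 q [-0.15  0.7  -0.6   2.    0.65  0.64  0.21] F [0.8 0.2 0.7] w 0.398 t 6.55
[0.044, -0.622, -0.018]
[0.03, 0.07, -0.03]
[-0.05, -179.93, -0.04]
```

View pics/a1.png

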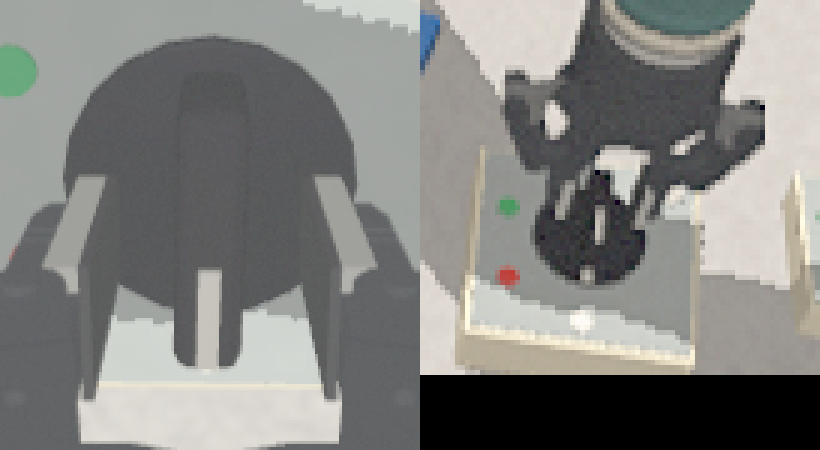

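{"name": "move_arm", "arguments": {"translation": [[0, 0.1, 0], [0, 0.2, 0], [0, 0.3, 0], [0, 0.4, 0], [0, 0.5, 0], [0, 0.6, 0], [0, 0.65, 0], [0, 0.65, 0]], "delta_rot": [[0, 0, 0], [0, 0, 0], [0, 0, 0], [0, 0, 0], [0, 0, 0], [0, 0, 0], [0, 0, 0], [0, 0, 0]], "hand": [0.4, 0.4, 0.4, 0.4, 0.4, 0.4, 0.4, 0.4]}}

```text
clock: 7.65
tcp_pos: [0.5172, 0.2787, 0.0284]
eef_rot: [-0.704, 0.704, -0.061, 0.061]
wrist_force: [-0.3, 1.0, 0.4]
width: 0.404
```

```bash
python3 look.py a2
```

```text
tcp [0.5172 0.2787 0.0284] jawyaw 1.397 tilt 0.01 q [-0.16  0.72 -0.58  2.01  0.68  0.62  0.19] F [-0.3  1.   0.4] w 0.404 t 7.65
[0.038, -1.262, -0.023]
[0.01, 0.06, -0.01]
[-0.01, -179.94, -0.01]
```

View pics/a2.png

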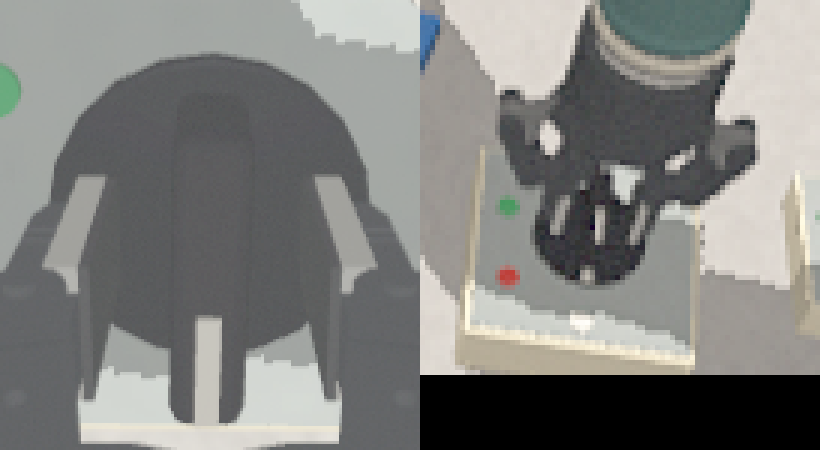

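{"name": "move_arm", "arguments": {"translation": [[0, 0, 0], [0, 0, 0], [0, 0, 0], [0, 0, 0], [0, 0, 0], [0, 0, 0], [0, 0, 0], [0, 0, 0]], "delta_rot": [[0, 0, 0], [0, 0, 0], [0, 0, 0], [0, 0, 0], [0, 0, 0], [0, 0, 0], [0, 0, 0], [0, 0, 0]], "hand": [0.3, 0.2, 0.1, 0, 0, 0, 0, 0]}}

```text
clock: 8.75
tcp_pos: [0.5173, 0.2788, 0.0286]
eef_rot: [0.704, -0.704, 0.061, -0.061]
wrist_force: [-0.3, -1.2, 1.9]
width: 0.137
```

```bash
python3 look.py a3
```

```text
tcp [0.5173 0.2788 0.0286] jawyaw 1.397 tilt 0.01 q [-0.16  0.72 -0.58  2.01  0.68  0.62  0.19] F [-0.3 -1.2  1.9] w 0.137 t 8.75
[0.034, -1.256, -0.028]
[-0.01, 0.06, 0.01]
[0.01, -179.94, 0.01]
```

View pics/a3.png

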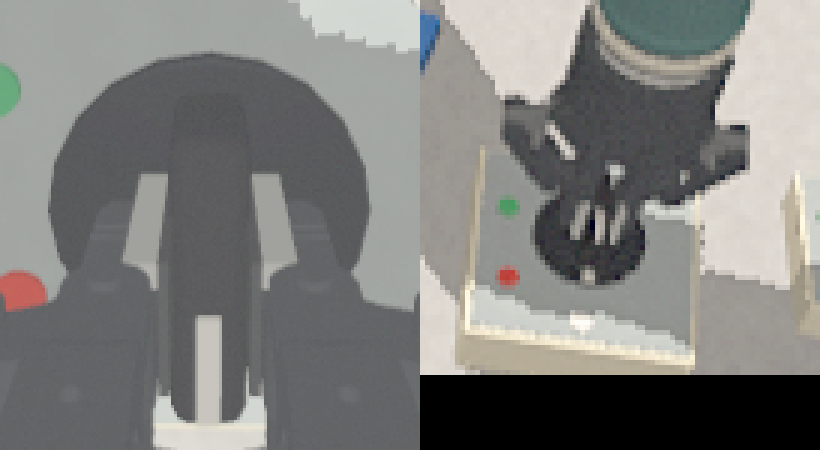

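{"name": "move_arm", "arguments": {"translation": [[0, 0.06, 0], [0, 0.12, 0], [0, 0.18, 0], [0, 0.24, 0], [0, 0.3, 0], [0, 0.3, 0], [0, 0.3, 0], [0, 0.3, 0]], "delta_rot": [[0, 0, 0], [0, 0, 0], [0, 0, 0], [0, 0, 0], [0, 0, 0], [0, 0, 0], [0, 0, 0], [0, 0, 0]], "hand": [0, 0, 0, 0, 0, 0, 0, 0]}}

```text
clock: 9.85
tcp_pos: [0.5173, 0.2788, 0.0215]
eef_rot: [-0.704, 0.705, -0.061, 0.061]
wrist_force: [-1.4, -1.1, 7.3]
width: 0.139
```

```bash
python3 look.py a4
```

```text
tcp [0.5173 0.2788 0.0215] jawyaw 1.397 tilt 0.02 q [-0.17  0.73 -0.57  2.01  0.69  0.6   0.18] F [-1.4 -1.1  7.3] w 0.139 t 9.85
[0.034, -1.542, -0.028]
[0.01, 0.06, 0.02]
[0.04, -179.94, -0.02]
```

View pics/a4.png

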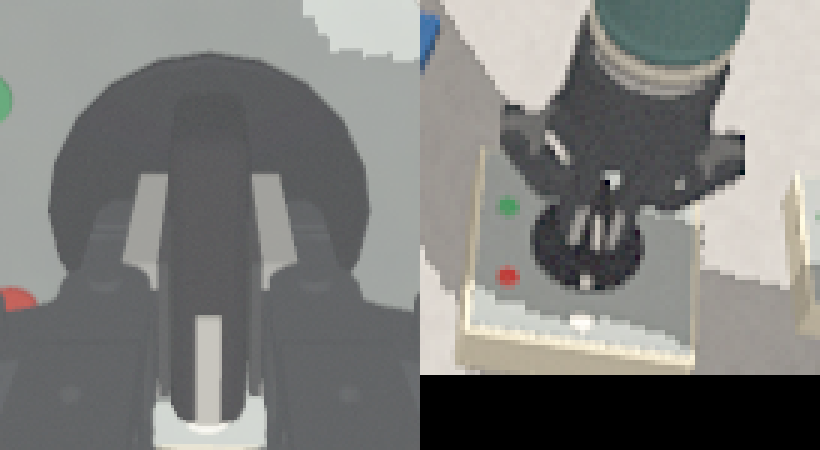

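{"name": "move_arm", "arguments": {"translation": [[0, 0.06, 0], [0, 0.06, 0], [0, 0.06, 0], [0, 0.06, 0], [0, 0.06, 0], [0, 0.06, 0], [0, 0.06, 0], [0, 0.06, 0]], "delta_rot": [[0, 0, 0], [0, 9, 0], [0, 18, 0], [0, 27, 0], [0, 37, 0], [0, 47, 0], [0, 57.3, 0], [0, 57.3, 0]], "hand": [0, 0, 0, 0, 0, 0, 0, 0]}}

```text
clock: 10.95
tcp_pos: [0.5182, 0.2799, 0.0207]
eef_rot: [0.589, -0.588, 0.391, -0.392]
wrist_force: [0.1, 0.4, 10.6]
width: 0.138
```

```bash
python3 look.py a5
```

```text
tcp [0.5182 0.2799 0.0207] jawyaw 0.396 tilt 0.16 q [-0.35  0.68 -0.31  2.02  0.41  0.5  -0.57] F [ 0.1  0.4 10.6] w 0.138 t 10.95
[0.067, -1.572, -0.034]
[-0.14, -57.28, 0.08]
[-0.09, 122.72, -0.17]
```

View pics/a5.png

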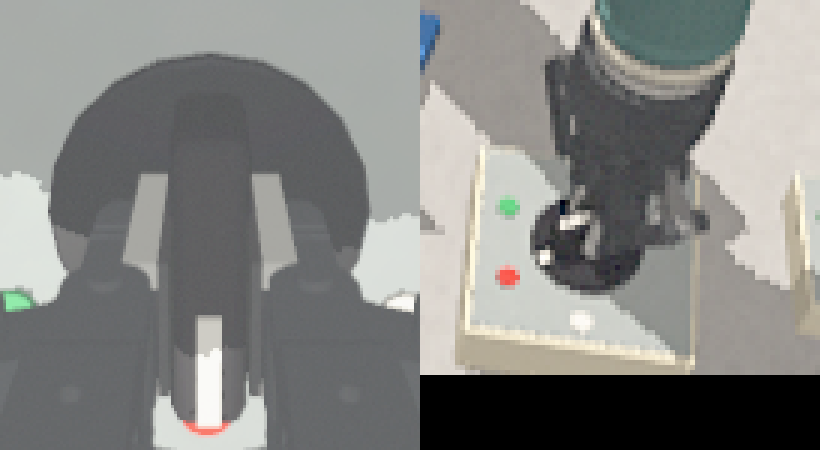

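{"name": "move_arm", "arguments": {"translation": [[0, -0.15, 0], [0, -0.3, 0], [0, -0.3, 0], [0, -0.3, 0], [0, -0.3, 0], [0, -0.3, 0], [0, -1.5, 0], [0, -3.0, 0]], "delta_rot": [[0, 0, 0], [0, 0, 0], [0, 0, 0], [0, 0, 0], [0, 0, 0], [0, 0, 0], [0, 0, 0], [0, 0, 0]], "hand": [0, 0, 0.1, 0.3, 0.5, 0.6, 0.7, 0.9]}}

```text
clock: 12.05
tcp_pos: [0.5161, 0.2779, 0.0941]
eef_rot: [-0.588, 0.59, -0.392, 0.391]
wrist_force: [0.5, -0.0, 0.7]
width: 0.884
```

```bash
python3 look.py a6; python3 - <<'E'
from plant import arm
from h import *
s=arm.state(); go(s,[.436,.018,.25],.095-np.pi/2)
E
```

```text
tcp [0.5161 0.2779 0.0941] jawyaw 0.397 tilt 0.2 q [-0.29  0.57 -0.39  1.99  0.35  0.65 -0.51] F [ 0.5 -0.   0.7] w 0.884 t 12.05
[0.024, 1.362, 0.076]
[0.2, -57.24, -0.07]
[0.08, 122.76, 0.23]
tcp [0.5195 0.2804 0.0978] jawyaw 0.397 tilt 0.38 q [-0.29  0.57 -0.39  1.98  0.35  0.65 -0.51] F [ 0.3  0.8 -0.1] w 0.895 t 12.15
[8.384, -6.142, -7.096]
[-0.19, 107.29, -0.39]
[-0.36, -72.71, 0.18]
```

View pics/a6w.png

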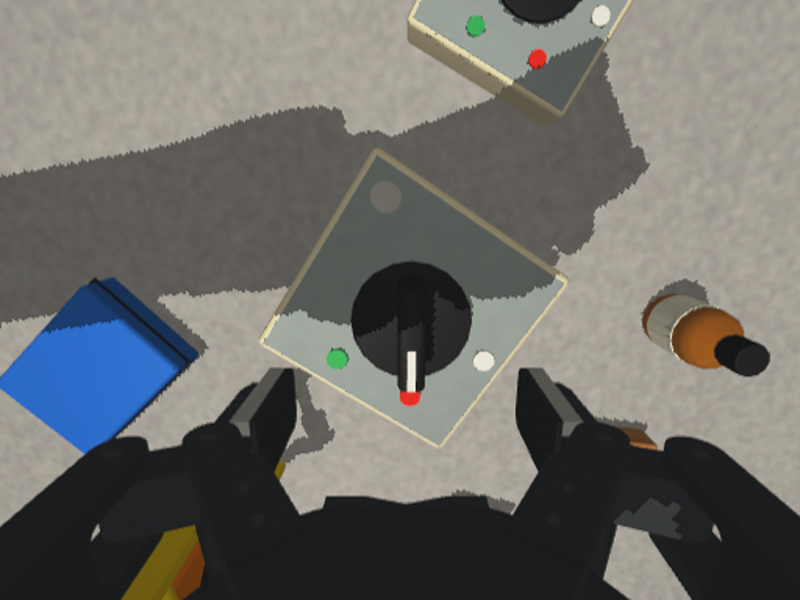

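{"name": "move_arm", "arguments": {"translation": [[0, -2.4, 0], [0, -4.6, 0], [0.5, -6.1, -0.5], [2, -6.1, -1.8], [3.7, -6.1, -3.2], [5.3, -6.1, -4.6], [7, -6.1, -6], [8.4, -6.1, -7.1]], "delta_rot": [[0, 0, 0], [0, 10, 0], [0, 20, 0], [0, 30, 0], [0, 40, 0], [0, 50, 0], [0, 60, 0], [0, 70, 0]], "hand": [1, 1, 1, 1, 1, 1, 1, 1]}}

```text
clock: 13.15
tcp_pos: [0.4329, 0.0141, 0.2463]
eef_rot: [-0.255, 0.256, -0.659, 0.659]
wrist_force: [0.2, 0.3, 0.4]
width: 1.001
```

```bash
python3 - <<'E'
from plant import arm
from h import *
s=arm.state(); go(s,[.436,.018,.25],.095-np.pi/2)
E
```

```text
tcp [0.4329 0.0141 0.2463] jawyaw -0.832 tilt 0.11 q [-0.02  0.15 -0.14  2.17  0.03  0.82 -1.  ] F [0.2 0.3 0.4] w 1.001 t 13.15
[-0.197, -0.148, -0.033]
[-0.0, 36.89, 0.11]
[0.14, -143.11, 0.0]
```

Good. Finish the rotation and look.

{"name": "move_arm", "arguments": {"translation": [[-0.1, 0, 0], [-0.1, 0, 0], [-0.1, 0, 0], [-0.1, 0, 0], [-0.1, 0, 0], [-0.1, 0, 0], [-0.1, 0, 0], [-0.1, 0, 0]], "delta_rot": [[0, 10, 0], [0, 20, 0], [0, 30, 0], [0, 37, 0], [0, 37, 0], [0, 37, 0], [0, 37, 0], [0, 37, 0]], "hand": [1, 1, 1, 1, 1, 1, 1, 1]}}

```text
clock: 14.15
tcp_pos: [0.4365, 0.0181, 0.247]
eef_rot: [-0.036, 0.036, -0.706, 0.706]
wrist_force: [0.5, 0.1, -0.1]
width: 1.0
```

```bash
python3 - <<'E'
from plant import arm,viewer
from h import *
s=arm.state(); go(s,[.436,.018,.25],.095-np.pi/2)
i,im=snap(viewer,"wrist","pics/w6.png"); print((proj(i,[[.4355,.019,.158+.006]])*1.5625))
E
```

```text
tcp [0.4365 0.0181 0.247 ] jawyaw -1.47 tilt 0.01 q [-0.1   0.15 -0.06  2.17  0.01  0.82 -1.63] F [ 0.5  0.1 -0.1] w 1.0 t 14.15
[0.021, -0.12, 0.002]
[0.0, 0.33, 0.01]
[0.01, -179.67, -0.0]
[[402.35326817 297.74100002]]
```

View pics/w6.png

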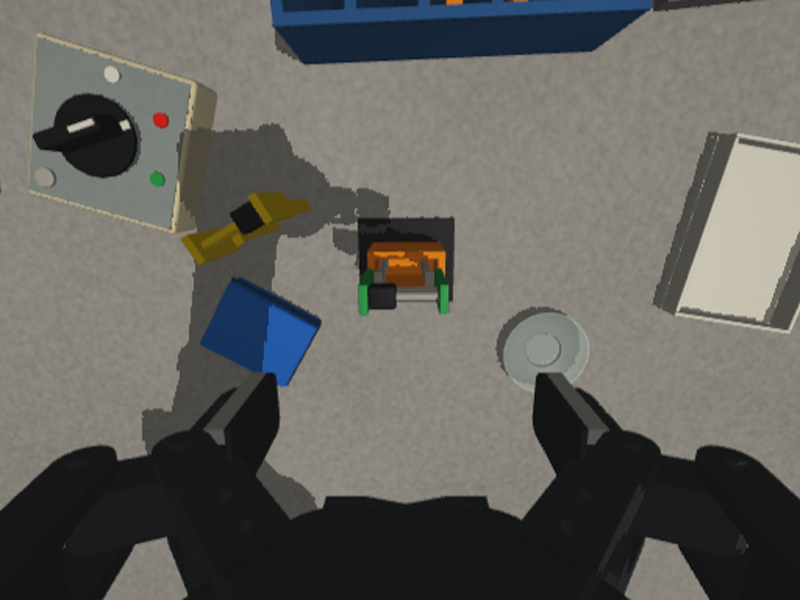

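```bash
python3 - <<'E'
from h import *
i=np.load("pics/w6.npy",allow_pickle=True).item()
f=lambda u,z:ray(i,(u[0]/1.5625-.2,u[1]/1.5625-.2),z).round(4)
for u in [(359,314),(449,314),(361,286),(449,286),(404.5,300)]: print(f(u,.164))
for u in [(358,219),(454,218),(454,302)]: print('foot',f(u,.006))
for u in [(368,242),(446,243)]: print('sleeve',f(u,.07))
print(proj(i,[[.4365,.0181,.247],[.4365,.0181,.287],[.4365,.0181,.267]])*1.5625)
E
```

```text
[0.4221 0.046  0.164 ]
[ 0.428  -0.0118  0.164 ]
[0.4407 0.046  0.164 ]
[ 0.4463 -0.0094  0.164 ]
[0.4343 0.0177 0.164 ]
foot [0.4698 0.067  0.006 ]
foot [ 0.4802 -0.0256  0.006 ]
foot [ 0.3965 -0.0367  0.006 ]
sleeve [0.4568 0.0508 0.07  ]
sleeve [ 0.4625 -0.0141  0.07  ]
[[403.4300216  341.24848767]
 [403.01825703 379.53568824]
 [403.24705241 358.26155379]]
```

{"name": "move_arm", "arguments": {"translation": [[0.09, 0.8, 0], [0.09, 1.6, 0], [0.09, 2.6, 0], [0.09, 3.6, 0], [0.09, 4.6, 0], [0.09, 5.6, 0], [0.09, 6.4, 0], [0.09, 6.4, 0]], "delta_rot": [[0, 0, 0], [0, 0, 0], [0, 0, 0], [0, 0, 0], [0, 0, 0], [0, 0, 0], [0, 0, 0], [0, 0, 0]], "hand": [1, 1, 1, 1, 1, 1, 1, 1]}}

```text
clock: 15.2
tcp_pos: [0.4334, 0.0178, 0.0861]
eef_rot: [-0.034, 0.037, -0.706, 0.706]
wrist_force: [0.2, -0.2, 0.1]
width: 0.999
```

```bash
python3 - <<'E'
from plant import arm,viewer
from h import *
s=arm.state(); go(s,[.4343,.0177,.075],-1.471)
i,im=snap(viewer,"wrist","pics/w7.png"); snap(viewer,"scene","pics/s7.png")
b=cv2.imread("pics/s7_raw.png")[120:210,210:330]; cv2.imwrite("pics/s7c.png",cv2.resize(b,None,fx=6,fy=6,interpolation=cv2.INTER_NEAREST))
E
```

```text
tcp [0.4334 0.0178 0.0861] jawyaw -1.47 tilt 0.17 q [-0.11  0.42 -0.04  2.33  0.05  0.4  -1.67] F [ 0.2 -0.2  0.1] w 0.999 t 15.2
[-0.036, 0.442, 0.009]
[-0.0, 0.04, 0.17]
[0.27, -179.96, 0.01]
```

View pics/w7.png

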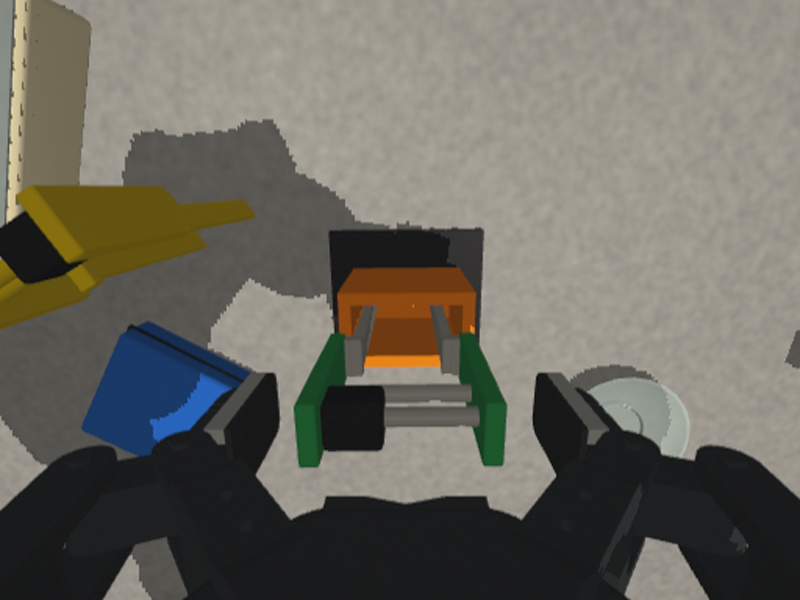

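View pics/s7c.png

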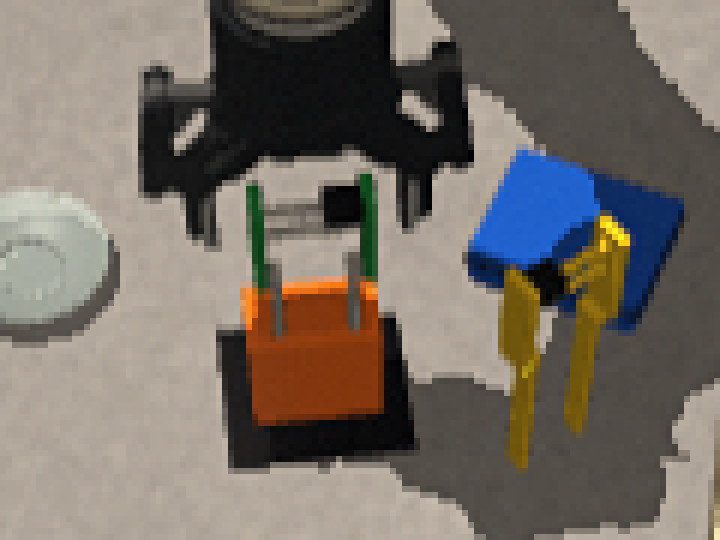

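{"name": "move_arm", "arguments": {"translation": [[-0.03, 0.2, 0], [-0.03, 0.44, 0], [-0.03, 0.44, 0], [-0.03, 0.44, 0], [-0.03, 0.44, 0], [-0.03, 0.44, 0], [-0.03, 0.44, 0], [-0.03, 0.44, 0]], "delta_rot": [[0, 0, 0], [0, 0, 0], [0, 0, 0], [0, 0, 0], [0, 0, 0], [0, 0, 0], [0, 0, 0], [0, 0, 0]], "hand": [1, 1, 0.9, 0.75, 0.65, 0.57, 0.56, 0.56]}}

```text
clock: 16.3
tcp_pos: [0.436, 0.0181, 0.0768]
eef_rot: [0.036, -0.035, 0.706, -0.706]
wrist_force: [-0.1, 0.1, 7.1]
width: 0.565
```

```bash
python3 - <<'E'
from plant import arm,viewer
from h import *
s=arm.state(); go(s,[.4343,.0177,.075],-1.471)
i,im=snap(viewer,"wrist","pics/w8.png"); snap(viewer,"scene","pics/s8.png")
b=cv2.imread("pics/s8_raw.png")[120:210,210:330]; cv2.imwrite("pics/s8c.png",cv2.resize(b,None,fx=6,fy=6,interpolation=cv2.INTER_NEAREST))
E
```

```text
tcp [0.436  0.0181 0.0768] jawyaw -1.471 tilt 0.11 q [-0.11  0.44 -0.04  2.33  0.05  0.37 -1.67] F [-0.1  0.1  7.1] w 0.565 t 16.3
[0.069, 0.072, 0.011]
[0.0, 0.02, -0.11]
[-0.17, -179.98, -0.01]
```

View pics/w8.png

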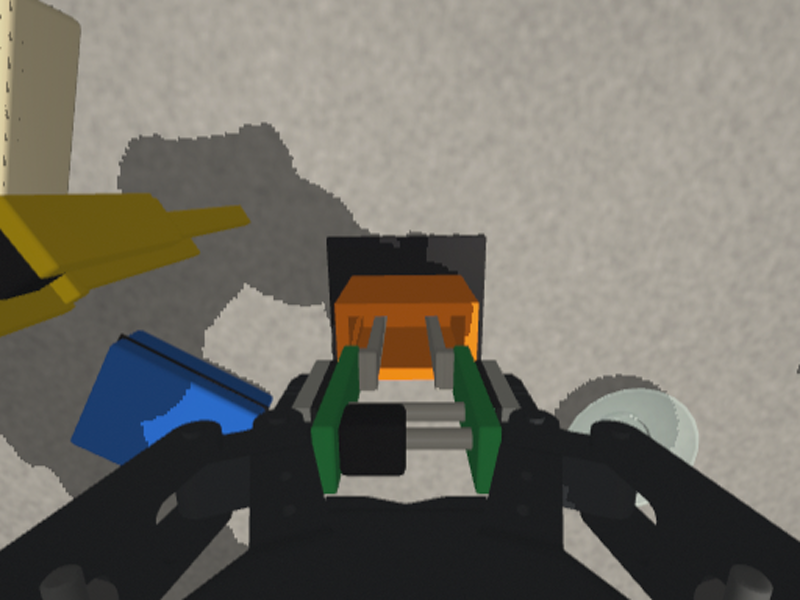

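View pics/s8c.png

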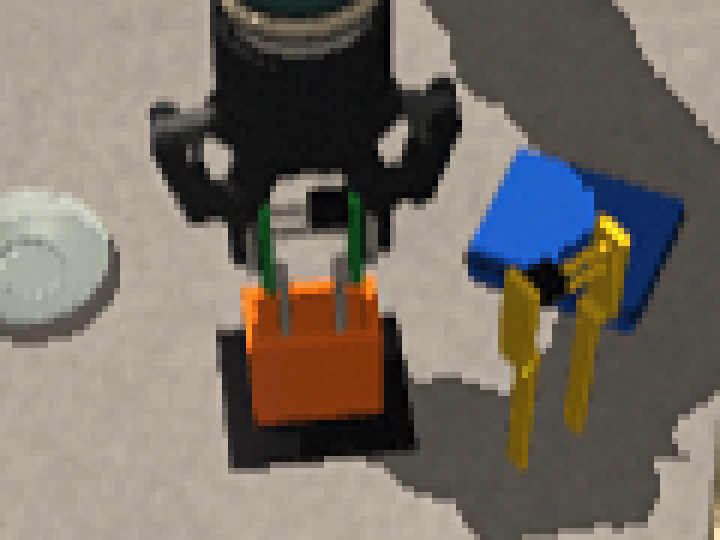

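{"name": "move_arm", "arguments": {"translation": [[0, -1, 0], [0, -2.5, 0], [0, -4, 0], [0, -5.5, 0], [-1, -7, 0.7], [-3, -7, 2], [-5, -7, 3.3], [-6.5, -7, 4.3]], "delta_rot": [[0, 0, 0], [0, 0, 0], [0, 0, 0], [0, 0, 0], [0, -1, 0], [0, -2, 0], [0, -3, 0], [0, -3, 0]], "hand": [0.56, 0.56, 0.56, 0.56, 0.56, 0.56, 0.56, 0.56]}}

```text
clock: 17.4
tcp_pos: [0.609, -0.0742, 0.2508]
eef_rot: [-0.054, 0.054, -0.705, 0.705]
wrist_force: [-0.3, 0.1, -1.5]
width: 0.566
```

{"name": "move_arm", "arguments": {"translation": [[-0.6, 0, 0.4], [-1.2, 0, 0.8], [-1.6, 0, 1.1], [-1.7, 0, 1.2], [-1.7, 0, 1.2], [-1.7, 0, 1.2], [-1.7, 0, 1.2], [-1.7, 0, 1.2]], "delta_rot": [[0, 0, 0], [0, 0, 0], [0, 0, 0], [0, 0, 0], [0, 0, 0], [0, 0, 0], [0, 0, 0], [0, 0, 0]], "hand": [0.56, 0.56, 0.56, 0.56, 0.56, 0.56, 0.56, 0.56]}}

```text
clock: 18.4
tcp_pos: [0.6539, -0.0957, 0.2512]
eef_rot: [0.054, -0.054, 0.705, -0.705]
wrist_force: [0.1, 0.0, -1.4]
width: 0.562
```

```bash
python3 - <<'E'
from plant import arm,viewer
from h import *
s=arm.state(); go(s,[.6562,-.0976,.25],-1.418)
i,im=snap(viewer,"wrist","pics/w9.png"); snap(viewer,"scene","pics/s9.png"); print(proj(i,[[.6562,-.0976,.06],[.6495,-.0462,.06]])*1.5625)
E
```

```text
tcp [ 0.6539 -0.0957  0.2512] jawyaw -1.418 tilt 0.01 q [ 0.08  0.45 -0.    1.7   0.    0.99 -1.34] F [ 0.1  0.  -1.4] w 0.562 t 18.4
[-0.079, 0.047, 0.09]
[0.0, 0.0, -0.0]
[-0.01, -180.0, -0.01]
[[406.84395575 264.17529022]
 [347.96316955 262.78103534]]
```

View pics/w9.png

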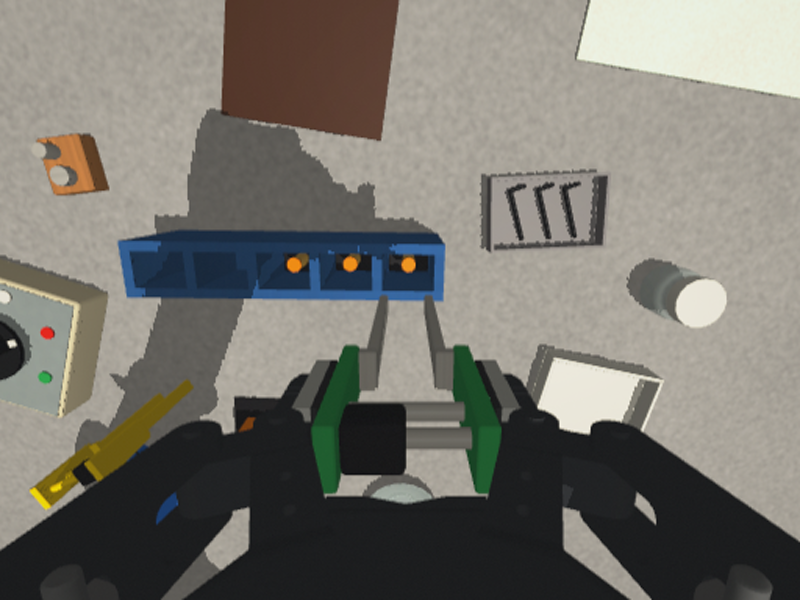

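View pics/s9.png

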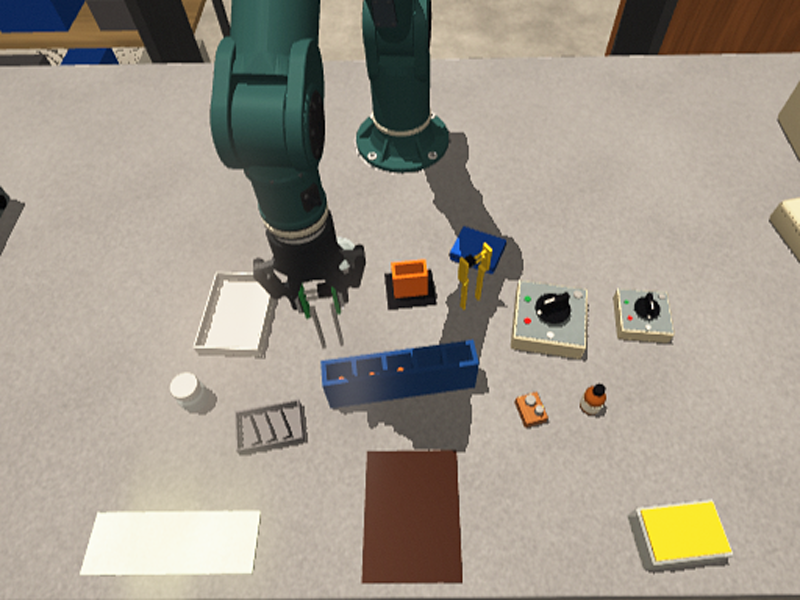

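```bash
python3 - <<'E'
from h import *
i=np.load("pics/w9.npy",allow_pickle=True).item()
f=lambda u,z:ray(i,(u[0]/1.5625-.2,u[1]/1.5625-.2),z).round(4)
for u in [(408.5,264.5),(350,264),(294.5,264)]: print(f(u,.06))
print([f(u,.095) for u in [(443,243),(442,300),(121,241),(127,298)]])
print(proj(i,[[.6539,-.0957,.18],[.66,-.0957,.18],[.648,-.0957,.18],[.6539,-.0957,.25]])*1.5625)
E
```

```text
[ 0.6564 -0.0988  0.06  ]
[ 0.6489 -0.0478  0.06  ]
[6.415e-01 5.000e-04 6.000e-02]
[array([ 0.6834, -0.1218,  0.095 ]), array([ 0.6376, -0.1292,  0.095 ]), array([0.6462, 0.1287, 0.095 ]), array([0.6   , 0.1248, 0.095 ])]
[[403.9739611  300.94632605]
 [405.50179114 291.34896107]
 [402.51391975 310.11786301]
 [403.58749335 340.15956786]]
```

{"name": "move_arm", "arguments": {"translation": [[-0.08, 0.3, 0.13], [-0.08, 0.9, 0.13], [-0.08, 1.6, 0.13], [-0.08, 2.3, 0.13], [-0.08, 2.9, 0.13], [-0.08, 3.3, 0.13], [-0.08, 3.6, 0.13], [-0.08, 3.6, 0.13]], "delta_rot": [[0, 0, 0], [0, 0, 0], [0, 0, 0], [0, 0, 0], [0, 0, 0], [0, 0, 0], [0, 0, 0], [0, 0, 0]], "hand": [0.56, 0.56, 0.56, 0.56, 0.56, 0.56, 0.56, 0.56]}}

```text
clock: 19.5
tcp_pos: [0.6563, -0.0987, 0.1606]
eef_rot: [0.054, -0.054, 0.705, -0.705]
wrist_force: [-0.2, -0.0, -1.2]
width: 0.561
```

```bash
cat > lk.py <<'E'
import sys
from plant import arm,viewer
from h import *
n=sys.argv[1]; t=eval(sys.argv[2]); 
s=arm.state(); go(s,t[:3],t[3])
i,im=snap(viewer,"wrist",f"pics/{n}.png")
E
python3 lk.py b1 "[.6564,-.0985,.103,-1.418]"
```

```text
tcp [ 0.6563 -0.0987  0.1606] jawyaw -1.418 tilt 0.05 q [ 0.08  0.55 -0.01  1.78  0.    0.82 -1.34] F [-0.2 -0.  -1.2] w 0.561 t 19.5
[-0.007, 2.302, -0.008]
[0.01, -0.01, 0.04]
[-0.07, 179.99, 0.02]
```

View pics/b1.png

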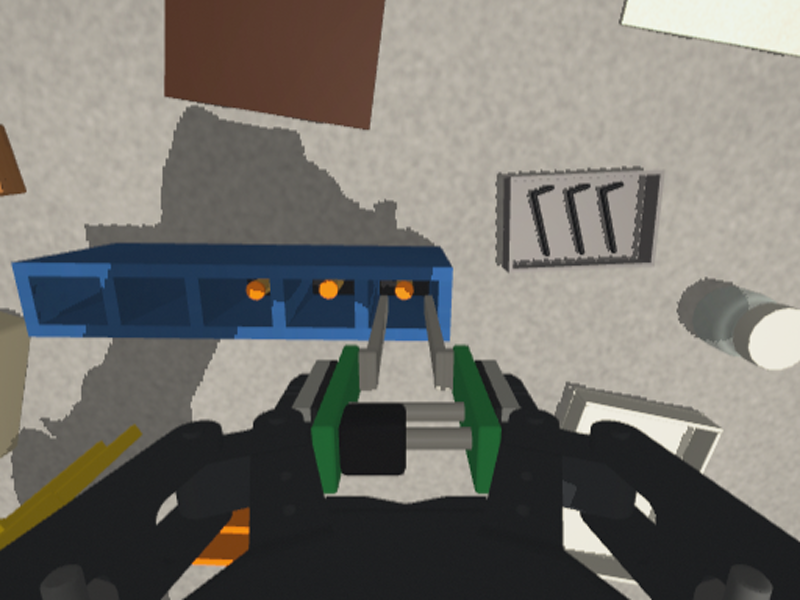

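{"name": "move_arm", "arguments": {"translation": [[0, 0.5, 0], [0, 1, 0], [0, 1.5, 0], [0, 2, 0], [0, 2.3, 0], [0, 2.3, 0], [0, 2.3, 0], [0, 2.3, 0]], "delta_rot": [[0, 0, 0], [0, 0, 0], [0, 0, 0], [0, 0, 0], [0, 0, 0], [0, 0, 0], [0, 0, 0], [0, 0, 0]], "hand": [0.56, 0.56, 0.56, 0.56, 0.56, 0.56, 0.5, 0.44]}}

```text
clock: 20.55
tcp_pos: [0.657, -0.0987, 0.1041]
eef_rot: [0.054, -0.054, 0.705, -0.705]
wrist_force: [0.3, -0.1, -0.5]
width: 0.444
```

{"name": "move_arm", "arguments": {"translation": [[0, 0, 0], [0, 0, 0], [0, 0, 0], [0, 0, 0], [0, -0.2, 0], [0, -0.5, 0], [0, -0.8, 0], [0, -1, 0]], "delta_rot": [[0, 0, 0], [0, 0, 0], [0, 0, 0], [0, 0, 0], [0, 0, 0], [0, 0, 0], [0, 0, 0], [0, 0, 0]], "hand": [0.35, 0.3, 0.3, 0.3, 0.3, 0.3, 0.3, 0.3]}}

```text
clock: 21.55
tcp_pos: [0.6566, -0.0989, 0.1291]
eef_rot: [-0.054, 0.054, -0.705, 0.705]
wrist_force: [0.1, 0.3, -1.8]
width: 0.417
```

```bash
python3 lk.py b2 "[.6564,-.0985,.103,-1.418]"
```

```text
tcp [ 0.6566 -0.0989  0.1291] jawyaw -1.418 tilt 0.02 q [ 0.09  0.58 -0.01  1.8   0.    0.76 -1.34] F [ 0.1  0.3 -1.8] w 0.417 t 21.55
[0.007, 1.043, -0.017]
[-0.01, -0.01, -0.02]
[0.03, 179.99, -0.01]
```

View pics/b2.png

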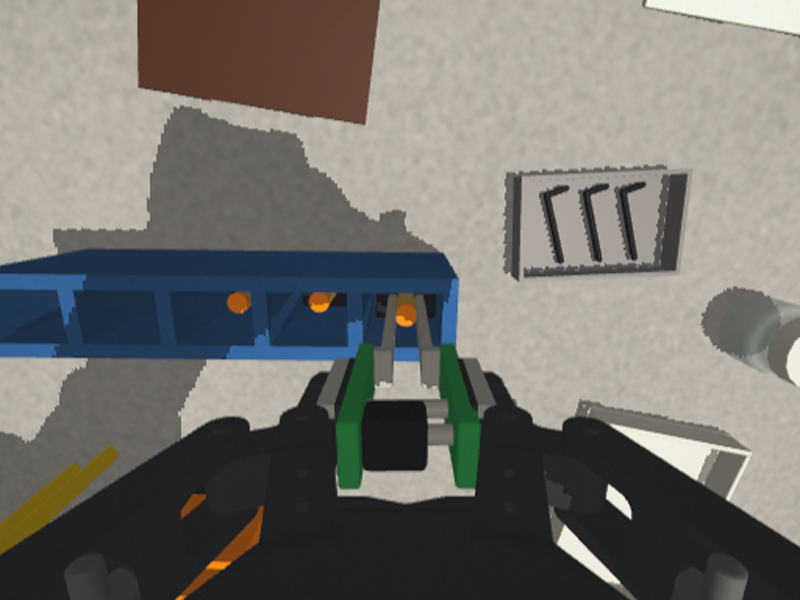

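{"name": "move_arm", "arguments": {"translation": [[0, -0.7, 0], [0, -1.6, 0], [0, -2.6, 0], [0, -3.6, 0], [0, -4.4, 0], [0, -4.8, 0], [0.5, -4.8, 1], [1.5, -4.8, 3]], "delta_rot": [[0, 0, 0], [0, 0, 0], [0, 0, 0], [0, 0, 0], [0, 0, 0], [0, 0, 0], [0, 5, 0], [0, 11, 0]], "hand": [0.3, 0.3, 0.3, 0.3, 0.3, 0.3, 0.3, 0.3]}}

```text
clock: 22.6
tcp_pos: [0.6311, -0.1767, 0.2481]
eef_rot: [-0.014, 0.014, 0.708, -0.706]
wrist_force: [0.6, -1.6, -1.5]
width: 0.417
```

```bash
python3 lk.py b3 "[.536,-.3075,.25,-1.617]"; python3 - <<'E'
from plant import viewer
from h import *
snap(viewer,"top","pics/t3.png")
E
```

```text
tcp [ 0.6311 -0.1767  0.2481] jawyaw -1.609 tilt 0.1 q [ 0.17  0.45  0.06  1.72 -0.03  0.97 -1.38] F [ 0.6 -1.6 -1.5] w 0.417 t 22.6
[3.599, -0.085, 5.376]
[0.1, 0.44, 0.01]
[0.02, -179.56, -0.16]
```

View pics/b3.png

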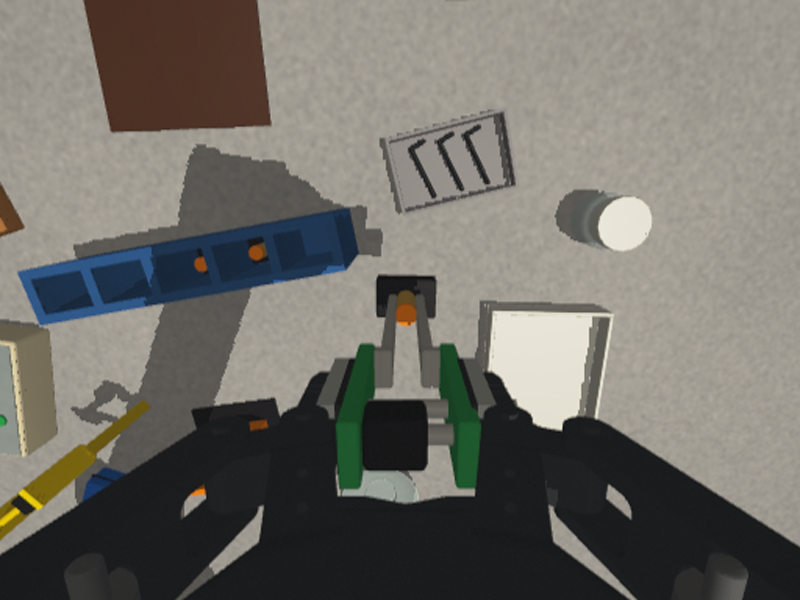

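View pics/t3.png

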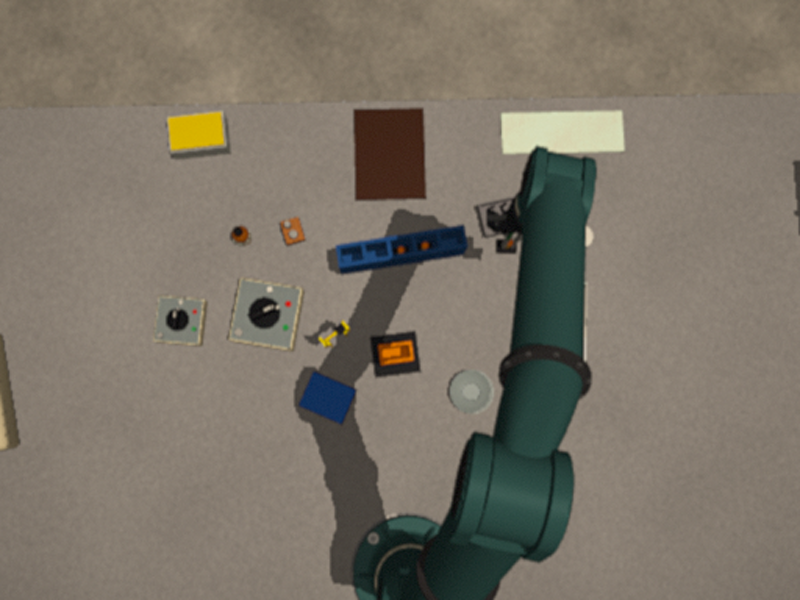

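```bash
python3 - <<'E'
from h import *
i=np.load("pics/b3.npy",allow_pickle=True).item()
f=lambda u,z:ray(i,(u[0]/1.5625-.2,u[1]/1.5625-.2),z).round(4)
print(f((482,303),.028),f((613,311),.028))
E
```

```text
[ 0.5876 -0.25    0.028 ] [ 0.5747 -0.378   0.028 ]
```

{"name": "move_arm", "arguments": {"translation": [[0.6, 0, 0.9], [1.3, 0, 1.9], [2, 0, 3], [2.7, 0, 4], [3.3, 0, 4.9], [3.6, 0, 5.3], [3.6, 0, 5.3], [3.6, 0, 5.3]], "delta_rot": [[0, 0, 0], [0, 0, 0], [0, 0, 0], [0, 0, 0], [0, 0, 0], [0, 0, 0], [0, 0, 0], [0, 0, 0]], "hand": [0.3, 0.3, 0.3, 0.3, 0.3, 0.3, 0.3, 0.3]}}

```text
clock: 23.7
tcp_pos: [0.5366, -0.3061, 0.2484]
eef_rot: [-0.013, 0.014, 0.707, -0.707]
wrist_force: [-0.1, 0.0, -2.1]
width: 0.416
```

```bash
python3 lk.py b4 "[.536,-.3075,.0965,-1.617]"
```

```text
tcp [ 0.5366 -0.3061  0.2484] jawyaw -1.609 tilt 0.06 q [ 0.38  0.4   0.08  1.81 -0.04  0.94 -1.12] F [-0.1  0.  -2.1] w 0.416 t 23.7
[0.024, 6.075, 0.065]
[0.06, 0.48, -0.02]
[-0.03, -179.52, -0.1]
```

View pics/b4.png

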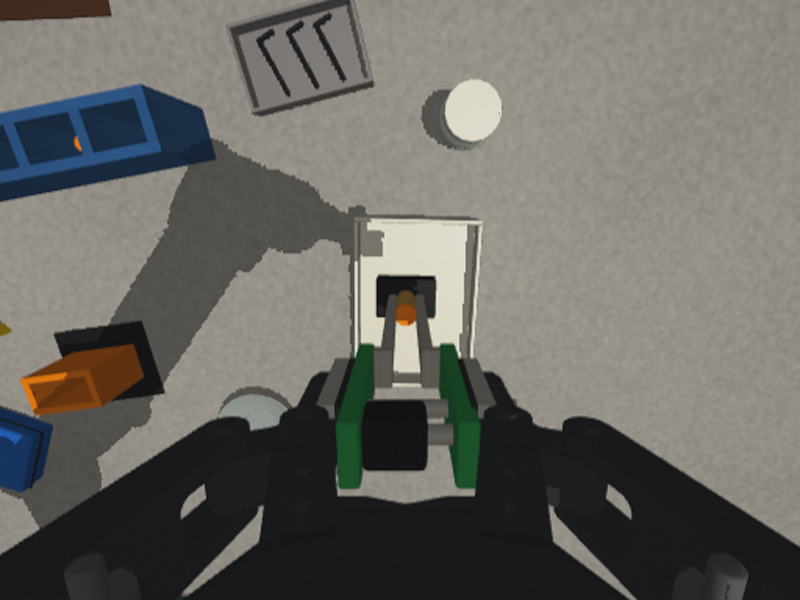

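```bash
python3 - <<'E'
from h import *
i=np.load("pics/b4.npy",allow_pickle=True).item()
f=lambda u,z:ray(i,(u[0]/1.5625-.2,u[1]/1.5625-.2),z).round(4)
print(f((354,217),.028),f((482,221),.028),f((405,384),.028))
E
```

```text
[ 0.5798 -0.2608  0.028 ] [ 0.5718 -0.3789  0.028 ] [ 0.41   -0.3016  0.028 ]
```

{"name": "move_arm", "arguments": {"translation": [[0, 0.8, 0.2], [0, 1.8, 0.4], [0, 2.8, 0.44], [0, 3.8, 0.44], [0, 4.7, 0.44], [0, 5.4, 0.44], [0, 5.9, 0.44], [0, 6, 0.44]], "delta_rot": [[0, 0.5, 0], [0, 0.5, 0], [0, 0.5, 0], [0, 0.5, 0], [0, 0.5, 0], [0, 0.5, 0], [0, 0.5, 0], [0, 0.5, 0]], "hand": [0.3, 0.3, 0.3, 0.3, 0.3, 0.3, 0.3, 0.3]}}

```text
clock: 24.75
tcp_pos: [0.5355, -0.3178, 0.0984]
eef_rot: [-0.017, 0.017, 0.707, -0.707]
wrist_force: [-1.7, 1.4, 7.0]
width: 0.416
```

```bash
python3 lk.py b5 "[.536,-.317,.098,-1.617]"
```

```text
tcp [ 0.5355 -0.3178  0.0984] jawyaw -1.618 tilt 0.08 q [ 0.42  0.58  0.07  1.92 -0.06  0.65 -1.1 ] F [-1.7  1.4  7. ] w 0.416 t 24.75
[-0.019, 0.016, -0.031]
[0.06, -0.08, 0.05]
[-0.07, 179.92, 0.1]
```

View pics/b5.png

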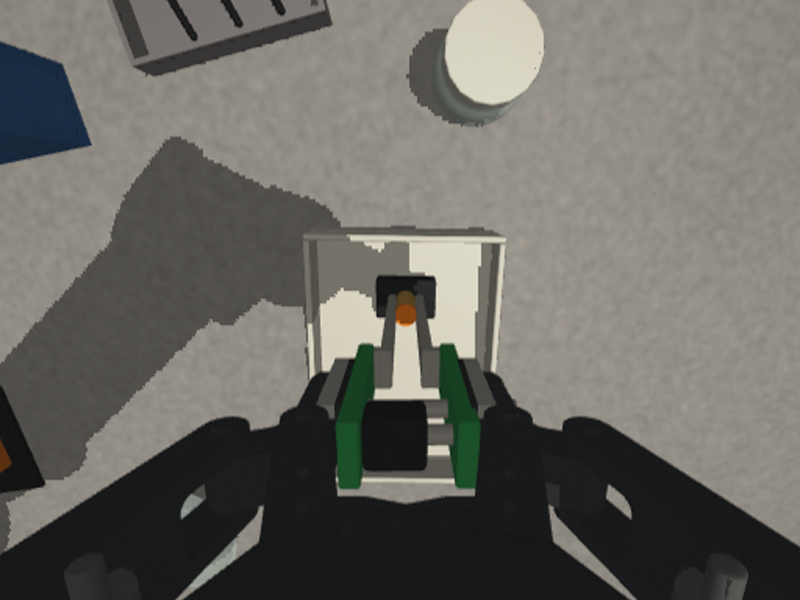

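{"name": "move_arm", "arguments": {"translation": [[0, 0, 0], [0, 0, 0], [0, 0, 0], [0, 0, 0], [0, -0.3, 0], [0, -1, 0], [0, -2, 0], [0, -3, 0]], "delta_rot": [[0, 0, 0], [0, 0, 0], [0, 0, 0], [0, 0, 0], [0, 0, 0], [0, 0, 0], [0, 0, 0], [0, 0, 0]], "hand": [0.45, 0.5, 0.56, 0.56, 0.56, 0.56, 0.56, 0.56]}}

```text
clock: 25.8
tcp_pos: [0.5356, -0.3187, 0.1756]
eef_rot: [0.017, -0.017, -0.707, 0.707]
wrist_force: [-0.2, -0.6, -0.5]
width: 0.556
```

```bash
python3 lk.py b6 "[.6490,-.0475,.25,-1.418]"
```

```text
tcp [ 0.5356 -0.3187  0.1756] jawyaw -1.619 tilt 0.07 q [ 0.41  0.48  0.08  1.87 -0.05  0.8  -1.1 ] F [-0.2 -0.6 -0.5] w 0.556 t 25.8
[-4.012, -2.979, -11.051]
[-0.04, -11.51, -0.06]
[0.09, 168.49, -0.06]
```

View pics/b6.png

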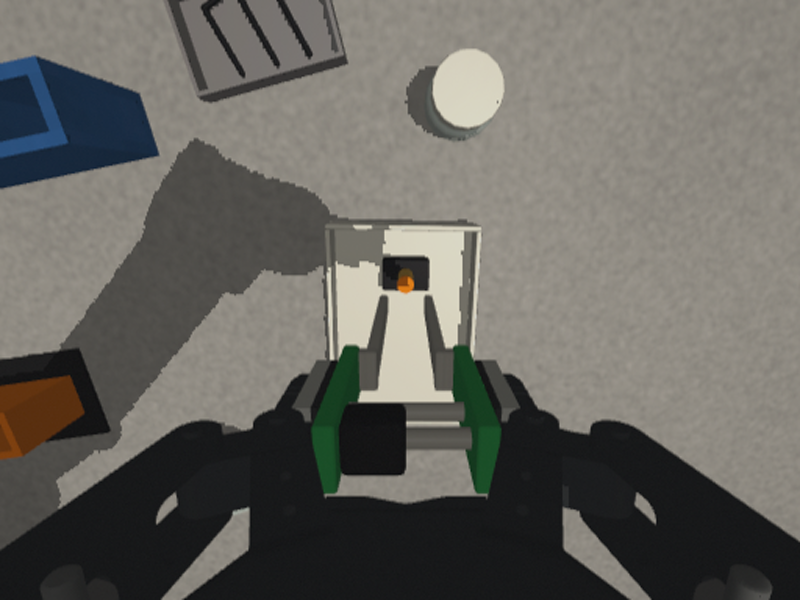

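Plug 1 stands in the tray. Next, plug 2.

{"name": "move_arm", "arguments": {"translation": [[0, -1.5, 0], [-0.4, -3, -1], [-1.1, -3, -3], [-1.8, -3, -5], [-2.5, -3, -7], [-3.2, -3, -9], [-3.9, -3, -10.7], [-4.05, -3, -11.1]], "delta_rot": [[0, 0, 0], [0, -2, 0], [0, -4, 0], [0, -6, 0], [0, -8, 0], [0, -10, 0], [0, -11.5, 0], [0, -11.5, 0]], "hand": [0.56, 0.56, 0.56, 0.56, 0.56, 0.56, 0.56, 0.56]}}

```text
clock: 26.85
tcp_pos: [0.6511, -0.0407, 0.249]
eef_rot: [0.057, -0.056, 0.706, -0.704]
wrist_force: [-0.2, -1.2, -2.1]
width: 0.561
```

{"name": "move_arm", "arguments": {"translation": [[0, 0, 0], [0, 0.5, 0], [0, 1, 0], [0, 1.7, 0], [0, 2.4, 0], [0, 3, 0], [0, 3, 0], [0, 3, 0]], "delta_rot": [[0, 0, 0], [0, 0, 0], [0, 0, 0], [0, 0, 0], [0, 0, 0], [0, 0, 0], [0, 0, 0], [0, 0, 0]], "hand": [0.56, 0.56, 0.56, 0.56, 0.56, 0.56, 0.56, 0.56]}}

```text
clock: 27.85
tcp_pos: [0.6503, -0.0461, 0.1738]
eef_rot: [-0.054, 0.054, -0.705, 0.705]
wrist_force: [0.2, 0.2, -0.7]
width: 0.558
```

```bash
python3 lk.py b7 "[.6490,-.0475,.103,-1.418]"
```

```text
tcp [ 0.6503 -0.0461  0.1738] jawyaw -1.418 tilt 0.04 q [ 0.01  0.52 -0.02  1.8   0.01  0.83 -1.43] F [ 0.2  0.2 -0.7] w 0.558 t 27.85
[0.061, 2.831, 0.047]
[-0.01, -0.0, -0.04]
[0.07, 180.0, -0.01]
```

View pics/b7.png

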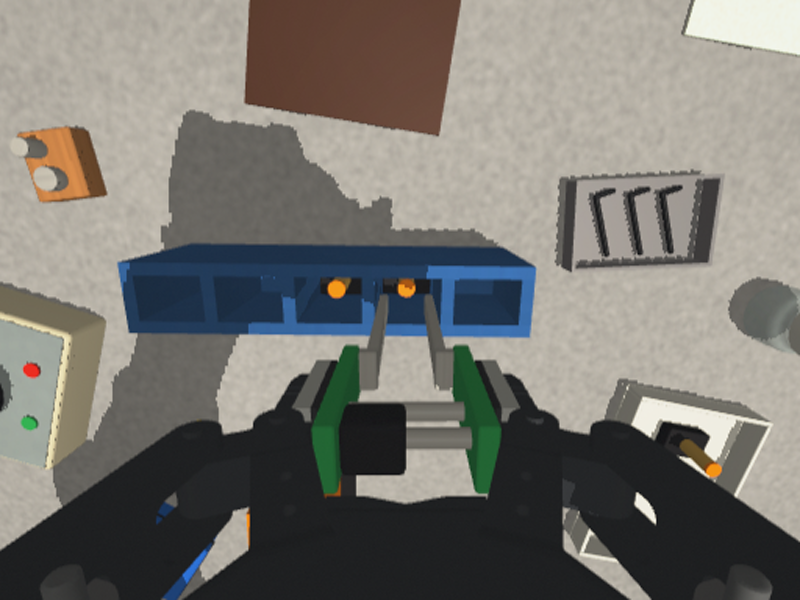

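{"name": "move_arm", "arguments": {"translation": [[0.05, 0.6, 0.05], [0.05, 1.2, 0.05], [0.05, 1.8, 0.05], [0.05, 2.4, 0.05], [0.05, 2.83, 0.05], [0.05, 2.83, 0.05], [0.05, 2.83, 0.05], [0.05, 2.83, 0.05]], "delta_rot": [[0, 0, 0], [0, 0, 0], [0, 0, 0], [0, 0, 0], [0, 0, 0], [0, 0, 0], [0, 0, 0], [0, 0, 0]], "hand": [0.56, 0.56, 0.56, 0.56, 0.56, 0.56, 0.5, 0.44]}}

```text
clock: 28.9
tcp_pos: [0.6493, -0.0475, 0.1035]
eef_rot: [-0.054, 0.053, -0.705, 0.705]
wrist_force: [0.2, 0.4, -1.5]
width: 0.447
```

{"name": "move_arm", "arguments": {"translation": [[0, 0, 0], [0, 0, 0], [0, 0, 0], [0, 0, 0], [0, -0.2, 0], [0, -0.8, 0], [0, -1.8, 0], [0, -2.8, 0]], "delta_rot": [[0, 0, 0], [0, 0, 0], [0, 0, 0], [0, 0, 0], [0, 0, 0], [0, 0, 0], [0, 0, 0], [0, 0, 0]], "hand": [0.35, 0.3, 0.3, 0.3, 0.3, 0.3, 0.3, 0.3]}}

```text
clock: 29.9
tcp_pos: [0.6481, -0.0476, 0.1737]
eef_rot: [0.054, -0.054, 0.705, -0.705]
wrist_force: [0.1, -0.4, -2.3]
width: 0.415
```

```bash
python3 lk.py b8 "[.491,-.315,.25,-1.63]"
```

```text
tcp [ 0.6481 -0.0476  0.1737] jawyaw -1.418 tilt 0.07 q [ 0.01  0.52 -0.02  1.8   0.01  0.83 -1.42] F [ 0.1 -0.4 -2.3] w 0.415 t 29.9
[7.842, -3.044, 9.614]
[-0.0, 12.14, 0.07]
[0.1, -167.86, 0.0]
```

View pics/b8.png

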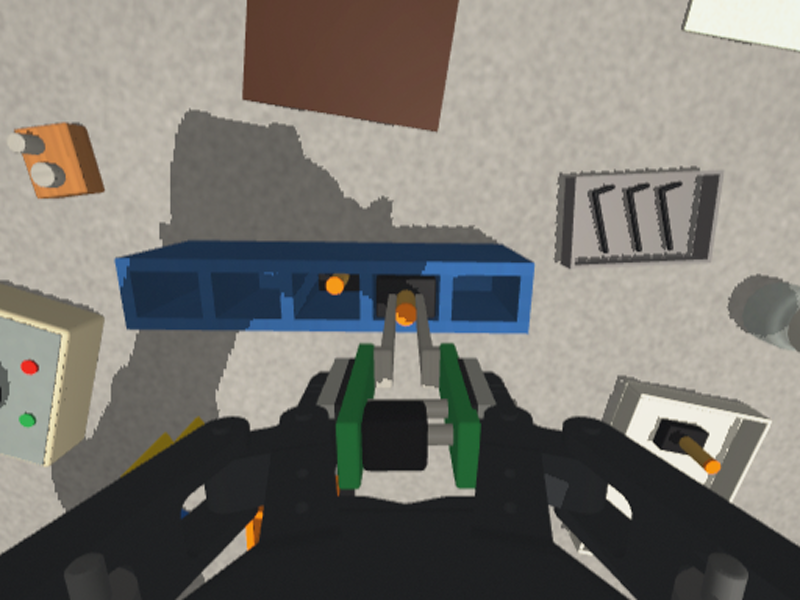

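{"name": "move_arm", "arguments": {"translation": [[0, -1.5, 0], [0.8, -3, 1], [2, -3.05, 2.4], [3.4, -3.05, 4.1], [4.8, -3.05, 5.8], [6.2, -3.05, 7.5], [7.4, -3.05, 9.1], [7.85, -3.05, 9.6]], "delta_rot": [[0, 0, 0], [0, 2, 0], [0, 4, 0], [0, 6, 0], [0, 8, 0], [0, 10, 0], [0, 12, 0], [0, 12, 0]], "hand": [0.3, 0.3, 0.3, 0.3, 0.3, 0.3, 0.3, 0.3]}}

```text
clock: 30.95
tcp_pos: [0.488, -0.3185, 0.249]
eef_rot: [0.023, -0.022, -0.706, 0.707]
wrist_force: [-1.1, 0.4, -1.0]
width: 0.42
```

{"name": "move_arm", "arguments": {"translation": [[0, 0, 0], [0, 0.5, 0], [0, 1.2, 0], [0, 2, 0], [0, 2.8, 0], [0, 3.4, 0], [0, 3.4, 0], [0, 3.4, 0]], "delta_rot": [[0, 0, 0], [0, 0, 0], [0, 0, 0], [0, 0, 0], [0, 0, 0], [0, 0, 0], [0, 0, 0], [0, 0, 0]], "hand": [0.3, 0.3, 0.3, 0.3, 0.3, 0.3, 0.3, 0.3]}}

```text
clock: 31.95
tcp_pos: [0.4918, -0.3146, 0.1643]
eef_rot: [0.02, -0.02, -0.707, 0.707]
wrist_force: [0.2, -0.2, -1.0]
width: 0.417
```

```bash
python3 lk.py b9 "[.491,-.315,.0985,-1.63]"
```

```text
tcp [ 0.4918 -0.3146  0.1643] jawyaw -1.627 tilt 0.04 q [ 0.43  0.45  0.09  1.96 -0.06  0.73 -1.08] F [ 0.2 -0.2 -1. ] w 0.417 t 31.95
[0.035, 2.632, 0.016]
[-0.02, 0.16, -0.04]
[-0.06, -179.84, 0.03]
```

View pics/b9.png

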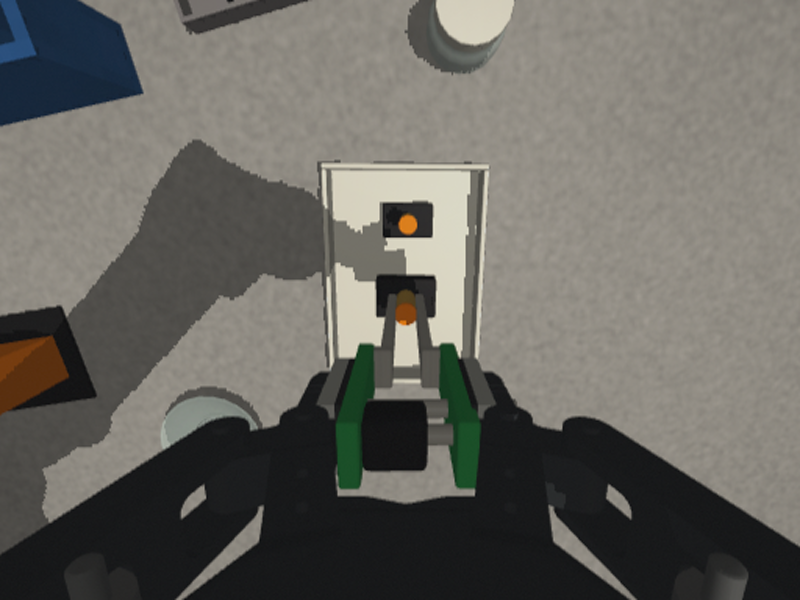

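{"name": "move_arm", "arguments": {"translation": [[0, 0.6, 0], [0, 1.2, 0], [0, 1.8, 0], [0, 2.3, 0], [0, 2.62, 0], [0, 2.62, 0], [0, 2.62, 0], [0, 2.62, 0]], "delta_rot": [[0, 0, 0], [0, 0, 0], [0, 0, 0], [0, 0, 0], [0, 0, 0], [0, 0, 0], [0, 0, 0], [0, 0, 0]], "hand": [0.3, 0.3, 0.3, 0.3, 0.3, 0.3, 0.45, 0.5]}}

```text
clock: 33.0
tcp_pos: [0.4915, -0.3149, 0.0988]
eef_rot: [0.02, -0.02, -0.707, 0.707]
wrist_force: [0.2, 0.2, -0.4]
width: 0.501
```

{"name": "move_arm", "arguments": {"translation": [[0, 0, 0], [0, 0, 0], [0, 0, 0], [0, -0.4, 0], [0, -1.3, 0], [0, -2.5, 0], [0, -4, 0], [0, -5.5, 0]], "delta_rot": [[0, 0, 0], [0, 0, 0], [0, 0, 0], [0, 0, 0], [0, 0, 0], [0, 0, 0], [0, 0, 0], [0, 0, 0]], "hand": [0.56, 0.56, 0.56, 0.56, 0.56, 0.56, 0.56, 0.56]}}

```text
clock: 34.0
tcp_pos: [0.491, -0.3146, 0.2378]
eef_rot: [0.02, -0.02, -0.707, 0.707]
wrist_force: [1.1, 0.1, -1.9]
width: 0.562
```

```bash
python3 lk.py c1 "[.6415,.0005,.25,-1.418]"
```

```text
tcp [ 0.491  -0.3146  0.2378] jawyaw -1.628 tilt 0.02 q [ 0.42  0.36  0.1   1.89 -0.05  0.89 -1.09] F [ 1.1  0.1 -1.9] w 0.562 t 34.0
[-5.292, -0.488, -12.925]
[-0.01, -12.01, -0.02]
[0.02, 167.99, -0.02]
```

View pics/c1.png

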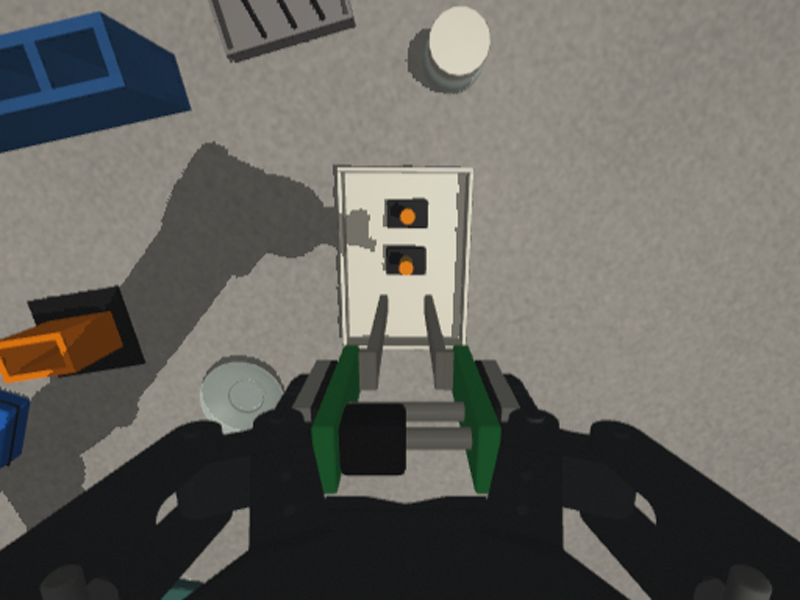

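{"name": "move_arm", "arguments": {"translation": [[-0.6, -0.5, -1.4], [-1.2, -0.5, -3], [-2, -0.5, -4.8], [-2.8, -0.5, -6.8], [-3.6, -0.5, -8.8], [-4.4, -0.5, -10.8], [-5, -0.5, -12.3], [-5.3, -0.5, -12.95]], "delta_rot": [[0, -1, 0], [0, -3, 0], [0, -5, 0], [0, -7, 0], [0, -9, 0], [0, -11, 0], [0, -12, 0], [0, -12, 0]], "hand": [0.56, 0.56, 0.56, 0.56, 0.56, 0.56, 0.56, 0.56]}}

```text
clock: 35.05
tcp_pos: [0.6425, 0.0045, 0.2488]
eef_rot: [0.055, -0.055, 0.705, -0.705]
wrist_force: [-0.7, -0.5, -2.0]
width: 0.557
```

{"name": "move_arm", "arguments": {"translation": [[0, 0, 0], [0, 0.5, 0], [0, 1, 0], [0, 1.7, 0], [0, 2.4, 0], [0, 3, 0], [0, 3, 0], [0, 3, 0]], "delta_rot": [[0, 0, 0], [0, 0, 0], [0, 0, 0], [0, 0, 0], [0, 0, 0], [0, 0, 0], [0, 0, 0], [0, 0, 0]], "hand": [0.56, 0.56, 0.56, 0.56, 0.56, 0.56, 0.56, 0.56]}}

```text
clock: 36.05
tcp_pos: [0.6424, 0.0012, 0.1738]
eef_rot: [0.054, -0.054, 0.705, -0.705]
wrist_force: [-0.4, -0.9, -1.3]
width: 0.557
```

```bash
python3 lk.py c2 "[.6415,.001,.103,-1.418]"
```

```text
tcp [0.6424 0.0012 0.1738] jawyaw -1.418 tilt 0.04 q [-0.05  0.51 -0.03  1.82  0.02  0.82 -1.51] F [-0.4 -0.9 -1.3] w 0.557 t 36.05
[0.038, 2.831, 0.002]
[-0.0, 0.0, -0.04]
[-0.06, -180.0, 0.0]
```

View pics/c2.png

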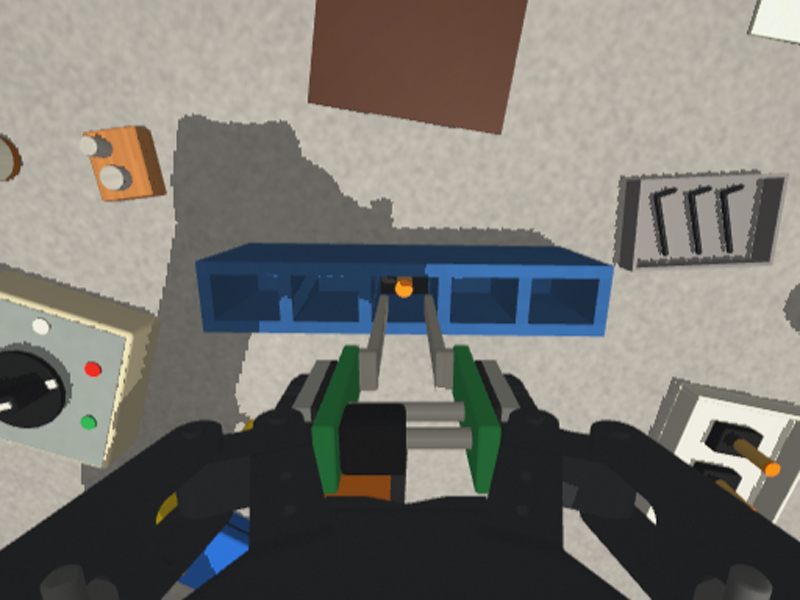

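{"name": "move_arm", "arguments": {"translation": [[0.04, 0.6, -0.03], [0.04, 1.2, -0.03], [0.04, 1.8, -0.03], [0.04, 2.4, -0.03], [0.04, 2.83, -0.03], [0.04, 2.83, -0.03], [0.04, 2.83, -0.03], [0.04, 2.83, -0.03]], "delta_rot": [[0, 0, 0], [0, 0, 0], [0, 0, 0], [0, 0, 0], [0, 0, 0], [0, 0, 0], [0, 0, 0], [0, 0, 0]], "hand": [0.56, 0.56, 0.56, 0.56, 0.56, 0.56, 0.5, 0.44]}}

```text
clock: 37.1
tcp_pos: [0.6414, 0.0018, 0.1035]
eef_rot: [0.054, -0.053, 0.705, -0.705]
wrist_force: [0.7, 0.3, -1.9]
width: 0.443
```

{"name": "move_arm", "arguments": {"translation": [[0, 0, 0], [0, 0, 0], [0, 0, 0], [0, 0, 0], [0, -0.2, 0], [0, -0.8, 0], [0, -1.8, 0], [0, -2.8, 0]], "delta_rot": [[0, 0, 0], [0, 0, 0], [0, 0, 0], [0, 0, 0], [0, 0, 0], [0, 0, 0], [0, 0, 0], [0, 0, 0]], "hand": [0.35, 0.3, 0.3, 0.3, 0.3, 0.3, 0.3, 0.3]}}

```text
clock: 38.1
tcp_pos: [0.6402, 0.0016, 0.1737]
eef_rot: [-0.053, 0.054, -0.705, 0.705]
wrist_force: [0.0, 1.6, -1.9]
width: 0.419
```

```bash
python3 lk.py c3 "[.446,-.312,.25,-1.63]"
```

```text
tcp [0.6402 0.0016 0.1737] jawyaw -1.418 tilt 0.07 q [-0.05  0.5  -0.03  1.82  0.02  0.82 -1.51] F [ 0.   1.6 -1.9] w 0.419 t 38.1
[9.589, -3.041, 11.216]
[-0.0, 12.13, 0.07]
[0.1, -167.87, 0.01]
```

View pics/c3.png

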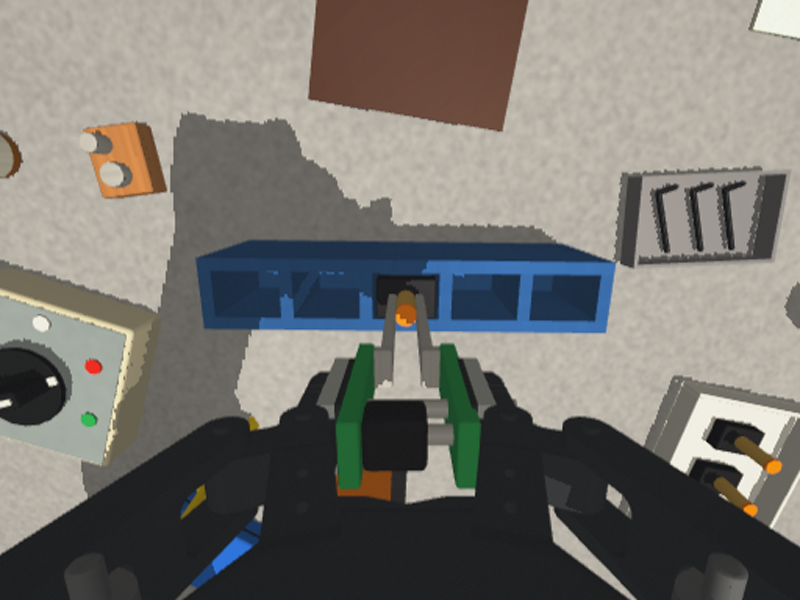

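{"name": "move_arm", "arguments": {"translation": [[0, -1.5, 0], [0.8, -3, 1], [2.2, -3.05, 2.6], [3.7, -3.05, 4.4], [5.2, -3.05, 6.2], [6.7, -3.05, 8], [8.2, -3.05, 9.7], [9.2, -3.05, 10.8]], "delta_rot": [[0, 0, 0], [0, 2, 0], [0, 4, 0], [0, 6, 0], [0, 8, 0], [0, 10, 0], [0, 12, 0], [0, 12, 0]], "hand": [0.3, 0.3, 0.3, 0.3, 0.3, 0.3, 0.3, 0.3]}}

```text
clock: 39.15
tcp_pos: [0.4513, -0.3026, 0.2489]
eef_rot: [0.022, -0.021, -0.707, 0.707]
wrist_force: [0.6, 0.0, -0.8]
width: 0.419
```

{"name": "move_arm", "arguments": {"translation": [[0.2, 0, 0.3], [0.3, 0.5, 0.5], [0.3, 1.2, 0.5], [0.3, 2, 0.5], [0.3, 2.8, 0.5], [0.3, 3.4, 0.5], [0.3, 3.4, 0.5], [0.3, 3.4, 0.5]], "delta_rot": [[0, 0, 0], [0, 0, 0], [0, 0, 0], [0, 0, 0], [0, 0, 0], [0, 0, 0], [0, 0, 0], [0, 0, 0]], "hand": [0.3, 0.3, 0.3, 0.3, 0.3, 0.3, 0.3, 0.3]}}

```text
clock: 40.15
tcp_pos: [0.447, -0.3121, 0.1644]
eef_rot: [0.02, -0.02, -0.707, 0.707]
wrist_force: [0.4, -0.0, -2.2]
width: 0.416
```

```bash
python3 lk.py c4 "[.446,-.312,.0985,-1.63]"
```

```text
tcp [ 0.447  -0.3121  0.1644] jawyaw -1.627 tilt 0.04 q [ 0.45  0.4   0.1   2.04 -0.06  0.69 -1.04] F [ 0.4 -0.  -2.2] w 0.416 t 40.15
[0.043, 2.634, -0.002]
[-0.01, 0.18, -0.04]
[-0.07, -179.82, 0.02]
```

View pics/c4.png

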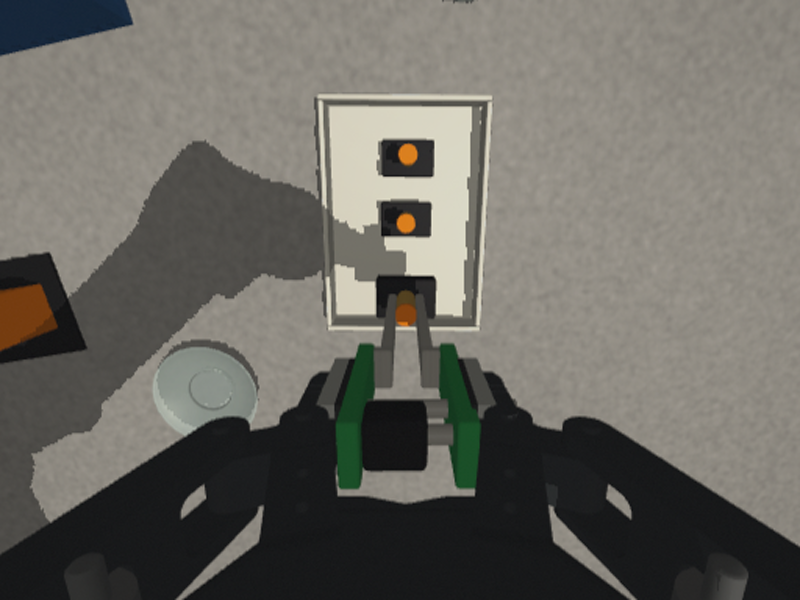

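{"name": "move_arm", "arguments": {"translation": [[0, 0.6, 0], [0, 1.2, 0], [0, 1.8, 0], [0, 2.3, 0], [0, 2.62, 0], [0, 2.62, 0], [0, 2.62, 0], [0, 2.62, 0]], "delta_rot": [[0, 0, 0], [0, 0, 0], [0, 0, 0], [0, 0, 0], [0, 0, 0], [0, 0, 0], [0, 0, 0], [0, 0, 0]], "hand": [0.3, 0.3, 0.3, 0.3, 0.3, 0.3, 0.45, 0.5]}}

```text
clock: 41.2
tcp_pos: [0.4466, -0.3124, 0.0988]
eef_rot: [0.02, -0.02, -0.707, 0.707]
wrist_force: [1.0, 0.0, -1.0]
width: 0.499
```

{"name": "move_arm", "arguments": {"translation": [[0, 0, 0], [0, 0, 0], [0, 0, 0], [0, -0.4, 0], [0, -1.3, 0], [0, -2.5, 0], [0, -4, 0], [0, -5.8, 0]], "delta_rot": [[0, 0, 0], [0, 0, 0], [0, 0, 0], [0, 0, 0], [0, 0, 0], [0, 0, 0], [0, 0, 0], [0, 0, 0]], "hand": [0.56, 0.56, 0.56, 0.56, 0.56, 0.56, 0.56, 0.56]}}

```text
clock: 42.2
tcp_pos: [0.4457, -0.3118, 0.2449]
eef_rot: [-0.02, 0.02, 0.707, -0.707]
wrist_force: [0.8, 0.5, -1.3]
width: 0.561
```

```bash
python3 lk.py c5 "[.435,.0175,.25,-1.471]"
```

```text
tcp [ 0.4457 -0.3118  0.2449] jawyaw -1.628 tilt 0.06 q [ 0.44  0.3   0.12  1.97 -0.04  0.88 -1.05] F [ 0.8  0.5 -1.3] w 0.561 t 42.2
[1.174, -0.198, -13.128]
[0.03, -8.98, 0.05]
[-0.08, 171.02, 0.05]
```

View pics/c5.png

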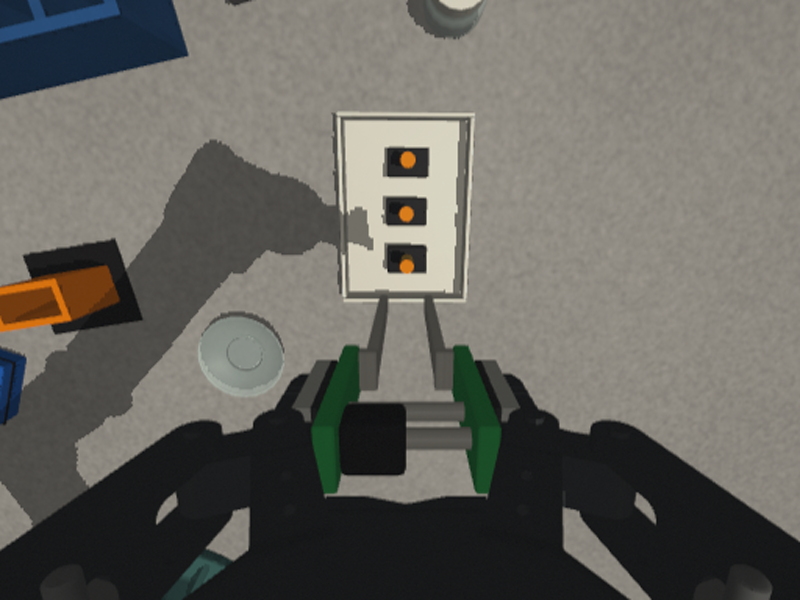

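{"name": "move_arm", "arguments": {"translation": [[0.1, -0.3, -1.3], [0.2, -0.3, -3], [0.4, -0.3, -5], [0.6, -0.3, -7], [0.8, -0.3, -9], [1, -0.3, -11], [1.1, -0.3, -12.6], [1.17, -0.3, -13.1]], "delta_rot": [[0, -1, 0], [0, -2, 0], [0, -4, 0], [0, -5, 0], [0, -7, 0], [0, -8, 0], [0, -9, 0], [0, -9, 0]], "hand": [0.56, 0.56, 0.56, 0.56, 0.56, 0.56, 0.56, 0.56]}}

```text
clock: 43.25
tcp_pos: [0.4356, 0.019, 0.2516]
eef_rot: [0.037, -0.037, 0.706, -0.706]
wrist_force: [0.4, -0.9, -1.0]
width: 0.561
```

{"name": "move_arm", "arguments": {"translation": [[0, 0, 0], [0, 0, 0], [0, 0.7, 0], [0, 1.4, 0], [0, 2.1, 0], [0, 2.6, 0], [0, 2.6, 0], [0, 2.6, 0]], "delta_rot": [[0, 0, 0], [0, 0, 0], [0, 0, 0], [0, 0, 0], [0, 0, 0], [0, 0, 0], [0, 0, 0], [0, 0, 0]], "hand": [0.56, 0.56, 0.56, 0.56, 0.56, 0.56, 0.56, 0.56]}}

```text
clock: 44.25
tcp_pos: [0.4363, 0.0161, 0.1864]
eef_rot: [-0.035, 0.035, -0.706, 0.706]
wrist_force: [0.1, 0.1, -1.4]
width: 0.557
```

```bash
python3 lk.py c6 "[.435,.0175,.0775,-1.471]"; python3 - <<'E'
from h import *
i=np.load("pics/c6.npy",allow_pickle=True).item()
print(proj(i,[[.435,.0175,.07],[.435,.0175,.11]])*1.5625)
E
```

```text
tcp [0.4363 0.0161 0.1864] jawyaw -1.471 tilt 0.05 q [-0.06  0.24 -0.1   2.24  0.04  0.66 -1.66] F [ 0.1  0.1 -1.4] w 0.557 t 44.25
[0.048, 4.358, -0.062]
[-0.01, -0.02, -0.05]
[0.08, 179.98, -0.01]
[[401.8768244  286.58961003]
 [401.41991471 300.73977412]]
```

View pics/c6.png

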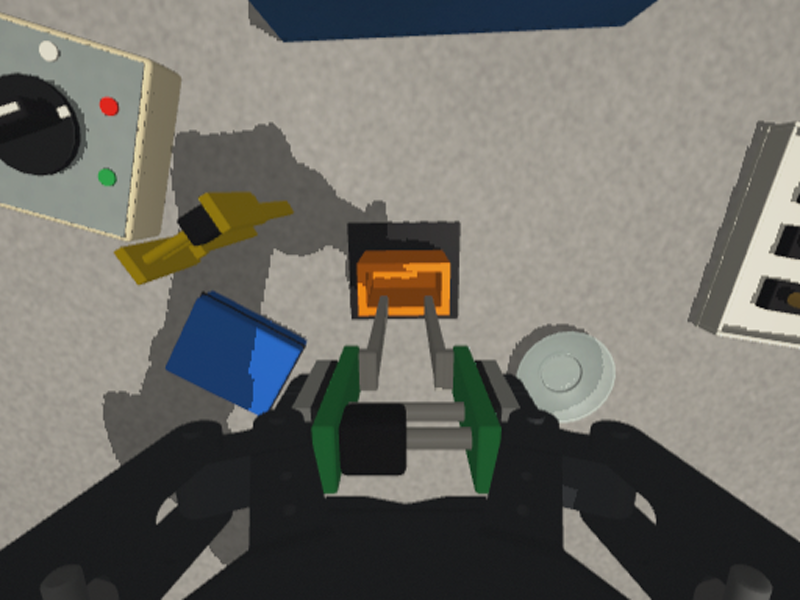

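```bash
python3 - <<'E'
from h import *
i=np.load("pics/c6.npy",allow_pickle=True).item()
c=[ray(i,(u[0]/1.5625-.2,u[1]/1.5625-.2),.07).round(4) for u in [(358,264),(450.5,263),(450,318),(357.5,318)]]
print(c,np.mean(c,0))
E
```

```text
[array([0.4483, 0.0501, 0.07  ]), array([ 0.4555, -0.0146,  0.07  ]), array([ 0.4154, -0.0194,  0.07  ]), array([0.4087, 0.0476, 0.07  ])] [0.431975 0.015925 0.07    ]
```

{"name": "move_arm", "arguments": {"translation": [[0.13, 0.3, -0.02], [0.13, 0.8, -0.02], [0.13, 1.5, -0.02], [0.13, 2.2, -0.02], [0.13, 2.9, -0.02], [0.13, 3.6, -0.02], [0.13, 4, -0.02], [0.13, 4.2, -0.02]], "delta_rot": [[0, 0, 0], [0, 0, 0], [0, 0, 0], [0, 0, 0], [0, 0, 0], [0, 0, 0], [0, 0, 0], [0, 0, 0]], "hand": [0.56, 0.56, 0.56, 0.56, 0.56, 0.56, 0.56, 0.56]}}

```text
clock: 45.3
tcp_pos: [0.4322, 0.0166, 0.0803]
eef_rot: [-0.035, 0.036, -0.706, 0.706]
wrist_force: [-0.3, -0.0, -1.6]
width: 0.56
```

```bash
python3 lk.py c7 "[.433,.0165,.0775,-1.471]"
```

```text
tcp [0.4322 0.0166 0.0803] jawyaw -1.47 tilt 0.06 q [-0.08  0.43 -0.08  2.33  0.09  0.38 -1.7 ] F [-0.3 -0.  -1.6] w 0.56 t 45.3
[-0.033, 0.114, 0.007]
[-0.0, 0.04, 0.06]
[0.09, -179.96, 0.0]
```

View pics/c7.png

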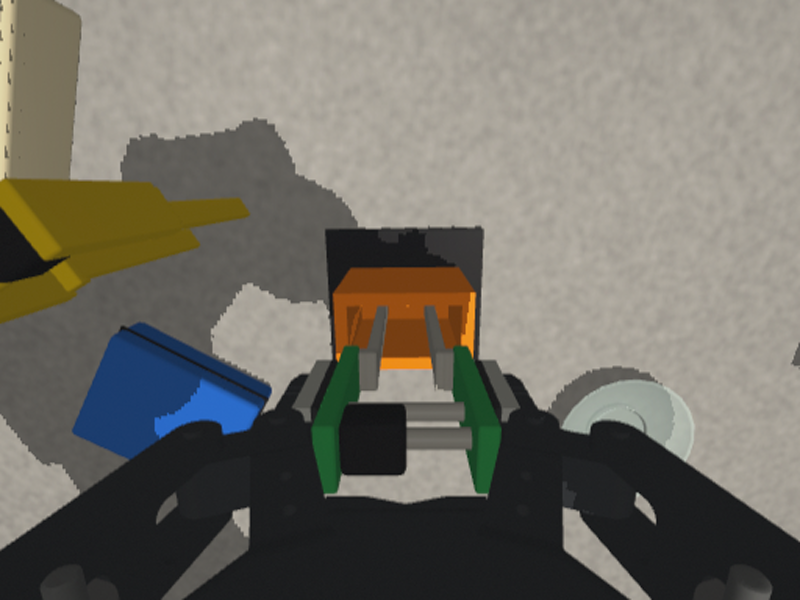

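{"name": "move_arm", "arguments": {"translation": [[0, 0.1, 0], [0, 0.13, 0], [0, 0.13, 0], [0, 0.13, 0], [0, 0.13, 0], [0, 0.13, 0], [0, 0.13, 0], [0, 0.13, 0]], "delta_rot": [[0, 0, 0], [0, 0, 0], [0, 0, 0], [0, 0, 0], [0, 0, 0], [0, 0, 0], [0, 0, 0], [0, 0, 0]], "hand": [0.56, 0.56, 0.6, 0.65, 0.7, 0.8, 0.9, 1]}}

```text
clock: 46.35
tcp_pos: [0.4325, 0.0166, 0.0778]
eef_rot: [0.035, -0.035, 0.706, -0.706]
wrist_force: [0.6, 1.1, -0.5]
width: 1.0
```

```bash
python3 lk.py c8 "[.433,.0165,.25,-1.471]"
```

```text
tcp [0.4325 0.0166 0.0778] jawyaw -1.471 tilt 0.0 q [-0.08  0.44 -0.07  2.34  0.09  0.37 -1.7 ] F [ 0.6  1.1 -0.5] w 1.0 t 46.35
[-0.02, -6.887, 0.006]
[0.0, 0.03, -0.0]
[-0.0, -179.97, -0.0]
```

View pics/c8.png

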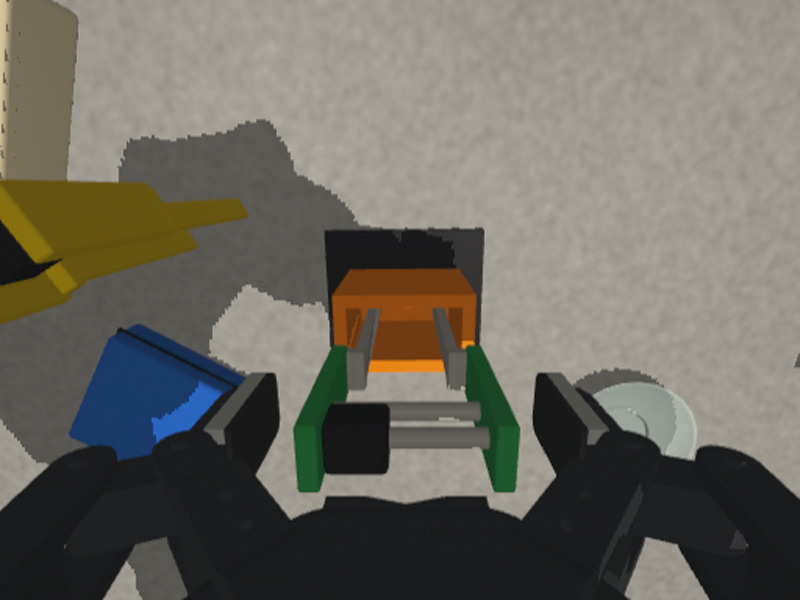

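{"name": "move_arm", "arguments": {"translation": [[0, -0.6, 0], [0, -1.4, 0], [0, -2.4, 0], [0, -3.6, 0], [0, -4.8, 0], [0, -6, 0], [0, -7, 0], [0, -7, 0]], "delta_rot": [[0, 0, 0], [0, 0, 0], [0, 0, 0], [0, 0, 0], [0, 0, 0], [0, 0, 0], [0, 0, 0], [0, 0, 0]], "hand": [1, 1, 1, 1, 1, 1, 1, 1]}}

```text
clock: 47.4
tcp_pos: [0.4338, 0.0167, 0.2544]
eef_rot: [0.037, -0.034, 0.706, -0.706]
wrist_force: [0.4, 0.6, 0.1]
width: 1.0
```

```bash
python3 lk.py c9 "[.5178,.2785,.25,.396]"
```

```text
tcp [0.4338 0.0167 0.2544] jawyaw -1.471 tilt 0.25 q [-0.04  0.14 -0.11  2.16  0.02  0.84 -1.64] F [0.4 0.6 0.1] w 1.0 t 47.4
[-4.389, 0.194, -10.082]
[-0.24, -106.95, -0.17]
[0.16, 73.05, -0.22]
```

View pics/c9.png

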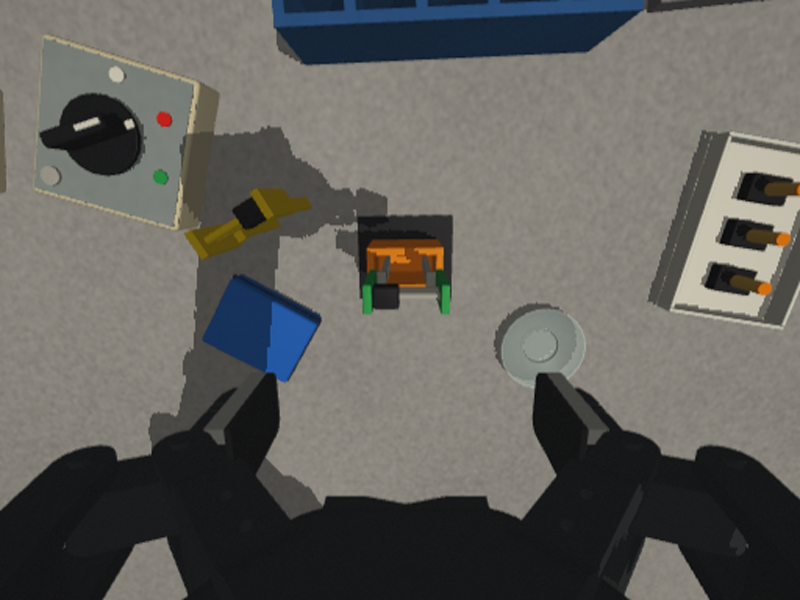

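Tongs stand upright in the rest. Now back to the knob.

{"name": "move_arm", "arguments": {"translation": [[-0.5, 0, -1], [-1, 0, -2.3], [-1.6, 0, -3.7], [-2.2, 0, -5.1], [-2.8, 0, -6.5], [-3.4, 0, -7.9], [-4, 0, -9.2], [-4.4, 0.2, -10.1]], "delta_rot": [[0, -9, 0], [0, -19, 0], [0, -29, 0], [0, -39, 0], [0, -49, 0], [0, -59, 0], [0, -69, 0], [0, -78, 0]], "hand": [1, 1, 1, 1, 1, 1, 1, 1]}}

```text
clock: 48.45
tcp_pos: [0.5162, 0.2805, 0.2461]
eef_rot: [0.473, -0.474, 0.525, -0.524]
wrist_force: [-0.8, -1.2, 0.2]
width: 1.005
```

```bash
python3 lk.py d1 "[.5178,.2785,.13,.396]"
```

```text
tcp [0.5162 0.2805 0.2461] jawyaw -0.102 tilt 0.12 q [-0.24  0.39 -0.44  1.86  0.2   0.94 -0.88] F [-0.8 -1.2  0.2] w 1.005 t 48.45
[0.071, 4.644, 0.084]
[0.12, -28.56, -0.02]
[0.03, 151.44, 0.17]
```

{"name": "move_arm", "arguments": {"translation": [[0, 0, 0], [0, 0.5, 0], [0, 1.2, 0], [0, 2, 0], [0, 3, 0], [0, 4, 0], [0, 4, 0], [0, 4, 0]], "delta_rot": [[0, -9, 0], [0, -18, 0], [0, -28.5, 0], [0, -28.5, 0], [0, -28.5, 0], [0, -28.5, 0], [0, -28.5, 0], [0, -28.5, 0]], "hand": [0.9, 0.8, 0.6, 0.5, 0.4, 0.4, 0.4, 0.4]}}

```text
clock: 49.5
tcp_pos: [0.5165, 0.2787, 0.1478]
eef_rot: [-0.587, 0.587, -0.394, 0.394]
wrist_force: [0.7, -0.6, 0.1]
width: 0.4
```

```bash
python3 lk.py d2 "[.5178,.2785,.0285,.396]"
```

```text
tcp [0.5165 0.2787 0.1478] jawyaw 0.388 tilt 0.03 q [-0.21  0.52 -0.5   1.95  0.35  0.76 -0.53] F [ 0.7 -0.6  0.1] w 0.4 t 49.5
[0.027, 4.772, 0.047]
[0.03, -0.48, -0.01]
[0.01, 179.52, 0.04]
```

View pics/d2.png

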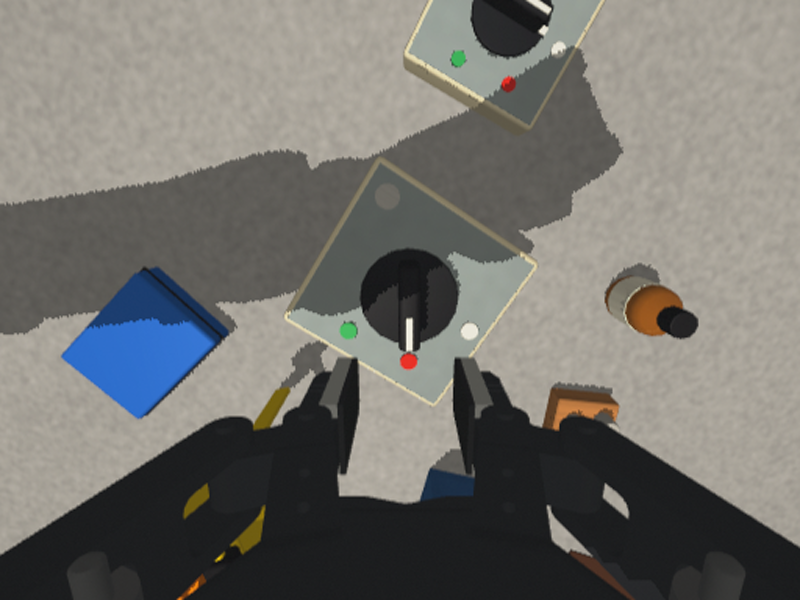

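{"name": "move_arm", "arguments": {"translation": [[0.03, 0.8, 0.05], [0.03, 1.8, 0.05], [0.03, 2.8, 0.05], [0.03, 3.7, 0.05], [0.03, 4.4, 0.05], [0.03, 4.75, 0.05], [0.03, 4.75, 0.05], [0.03, 4.75, 0.05]], "delta_rot": [[0, -0.4, 0], [0, -0.4, 0], [0, -0.4, 0], [0, -0.4, 0], [0, -0.4, 0], [0, -0.4, 0], [0, -0.4, 0], [0, -0.4, 0]], "hand": [0.4, 0.4, 0.4, 0.4, 0.4, 0.4, 0.4, 0.3]}}

```text
clock: 50.55
tcp_pos: [0.5186, 0.2791, 0.0297]
eef_rot: [0.589, -0.588, 0.392, -0.392]
wrist_force: [-0.4, -0.4, 0.3]
width: 0.302
```

{"name": "move_arm", "arguments": {"translation": [[0, 0, 0], [0, 0, 0], [0, 0, 0], [0, 0, 0], [0, 0.1, 0], [0, 0.2, 0], [0, 0.3, 0], [0, 0.3, 0]], "delta_rot": [[0, 0, 0], [0, 0, 0], [0, 0, 0], [0, 0, 0], [0, 0, 0], [0, 0, 0], [0, 0, 0], [0, 0, 0]], "hand": [0.1, 0, 0, 0, 0, 0, 0, 0]}}

```text
clock: 51.55
tcp_pos: [0.5186, 0.279, 0.0221]
eef_rot: [0.589, -0.588, 0.392, -0.392]
wrist_force: [-1.2, -0.9, 8.0]
width: 0.139
```

```bash
python3 lk.py d3 "[.5178,.2785,.0207,.396]"
```

```text
tcp [0.5186 0.279  0.0221] jawyaw 0.395 tilt 0.06 q [-0.3   0.69 -0.39  2.01  0.49  0.53 -0.64] F [-1.2 -0.9  8. ] w 0.139 t 51.55
[0.005, 0.054, -0.037]
[-0.06, -0.04, 0.01]
[-0.01, 179.96, -0.1]
```

View pics/d3.png

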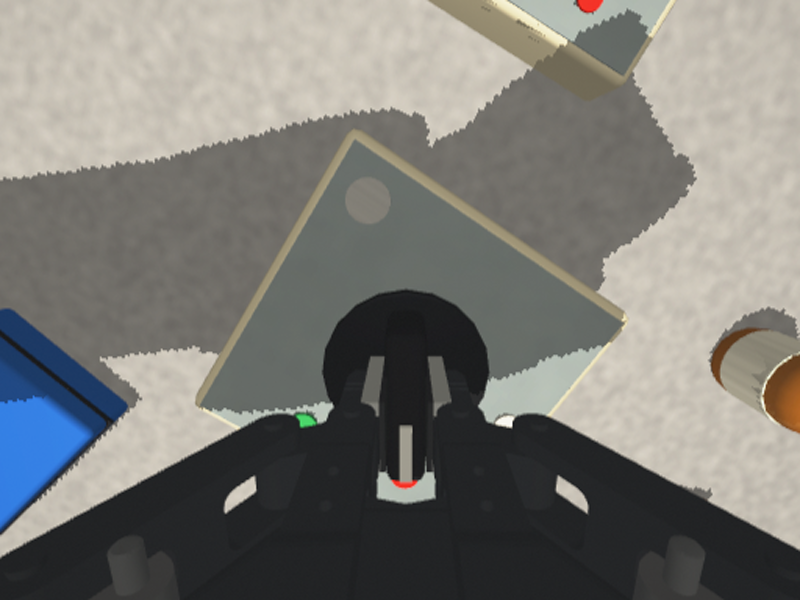

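{"name": "move_arm", "arguments": {"translation": [[0, 0.06, 0], [0, 0.06, 0], [0, 0.06, 0], [0, 0.06, 0], [0, 0.06, 0], [0, 0.06, 0], [0, 0.06, 0], [0, 0.06, 0]], "delta_rot": [[0, 0, 0], [0, 9, 0], [0, 18, 0], [0, 27, 0], [0, 37, 0], [0, 47, 0], [0, 57.3, 0], [0, 57.3, 0]], "hand": [0, 0, 0, 0, 0, 0, 0, 0]}}

```text
clock: 52.6
tcp_pos: [0.5191, 0.2789, 0.0219]
eef_rot: [-0.329, 0.327, -0.626, 0.627]
wrist_force: [-1.5, -0.8, 16.7]
width: 0.134
```

```bash
python3 lk.py d4 "[.5178,.2785,.0207,-.604]"
```

```text
tcp [0.5191 0.2789 0.0219] jawyaw -0.606 tilt 0.13 q [-0.48  0.66 -0.12  2.02  0.17  0.47 -1.34] F [-1.5 -0.8 16.7] w 0.134 t 52.6
[0.044, 0.047, -0.034]
[-0.11, -0.12, -0.07]
[0.11, 179.88, -0.17]
```

View pics/d4.png

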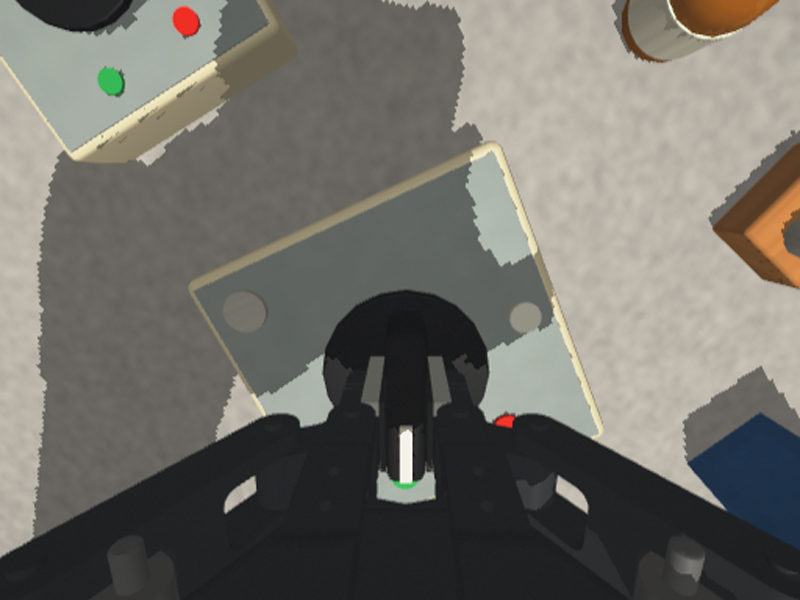

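Line points at green. Let it out, release and rise.

{"name": "move_arm", "arguments": {"translation": [[0, -0.15, 0], [0, -0.3, 0], [0, -0.3, 0], [0, -0.3, 0], [0, -0.3, 0], [0, -0.3, 0], [0, -1.5, 0], [0, -3.2, 0]], "delta_rot": [[0, 0, 0], [0, 0, 0], [0, 0, 0], [0, 0, 0], [0, 0, 0], [0, 0, 0], [0, 0, 0], [0, 0, 0]], "hand": [0, 0, 0.1, 0.3, 0.5, 0.5, 0.5, 0.5]}}

```text
clock: 53.65
tcp_pos: [0.5166, 0.2778, 0.0993]
eef_rot: [-0.327, 0.33, -0.626, 0.626]
wrist_force: [0.6, -0.1, 1.0]
width: 0.502
```

{"name": "move_arm", "arguments": {"translation": [[0, -1.5, 0], [0, -3, 0], [0, -4.5, 0], [0, -6, 0], [0, -6, 0], [0, -6, 0], [0, -6, 0], [0, -6, 0]], "delta_rot": [[0, 0, 0], [0, 0, 0], [0, 0, 0], [0, 0, 0], [0, 0, 0], [0, 0, 0], [0, 0, 0], [0, 0, 0]], "hand": [0.5, 0.5, 0.5, 0.5, 0.5, 0.5, 0.5, 0.5]}}

```text
clock: 54.65
tcp_pos: [0.5174, 0.2782, 0.2488]
eef_rot: [-0.328, 0.329, -0.626, 0.626]
wrist_force: [-0.1, 0.6, -0.4]
width: 0.503
```

```bash
python3 lk.py d5 "[.5178,.2785,.3,-.604]"; python3 - <<'E'
from plant import viewer
from h import *
snap(viewer,"top","pics/t5.png"); snap(viewer,"scene","pics/s5x.png")
i=np.load("pics/d5.npy",allow_pickle=True).item()
c=np.array([.5178,.278]); 
for z in (.056,.062): print(z,(proj(i,[[.5178+.032*np.cos(a),.278+.032*np.sin(a),z] for a in (-.604,.967,-2.174,2.537)])*1.5625).round(1).tolist())
E
```

```text
tcp [0.5174 0.2782 0.2488] jawyaw -0.605 tilt 0.14 q [-0.42  0.36 -0.19  1.86  0.09  0.93 -1.26] F [-0.1  0.6 -0.4] w 0.503 t 54.65
[-0.016, -2.05, 0.005]
[0.06, -0.04, 0.13]
[-0.21, 179.96, 0.1]
0.056 [[442.1, 265.0], [406.0, 228.4], [406.0, 300.0], [369.8, 265.0]]
0.062 [[442.7, 266.2], [406.0, 229.1], [406.0, 301.7], [369.2, 266.2]]
```

View pics/d5.png

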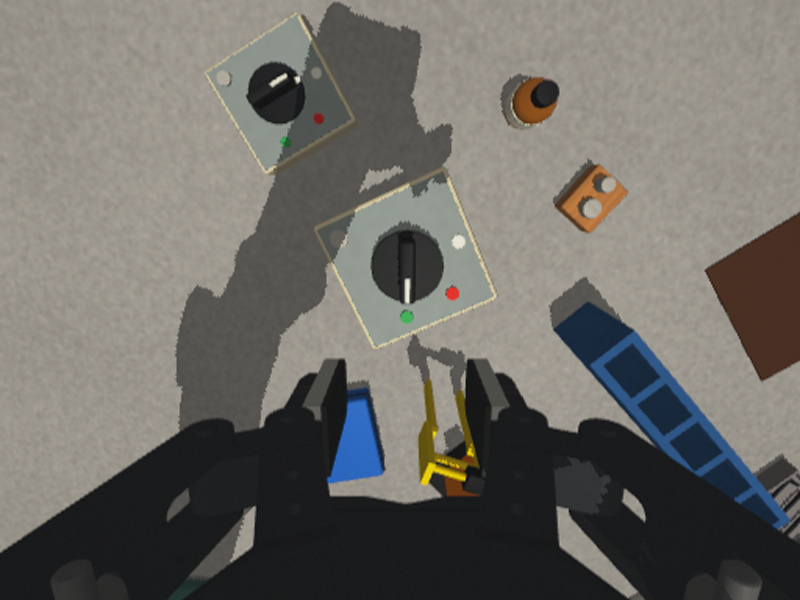

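View pics/t5.png

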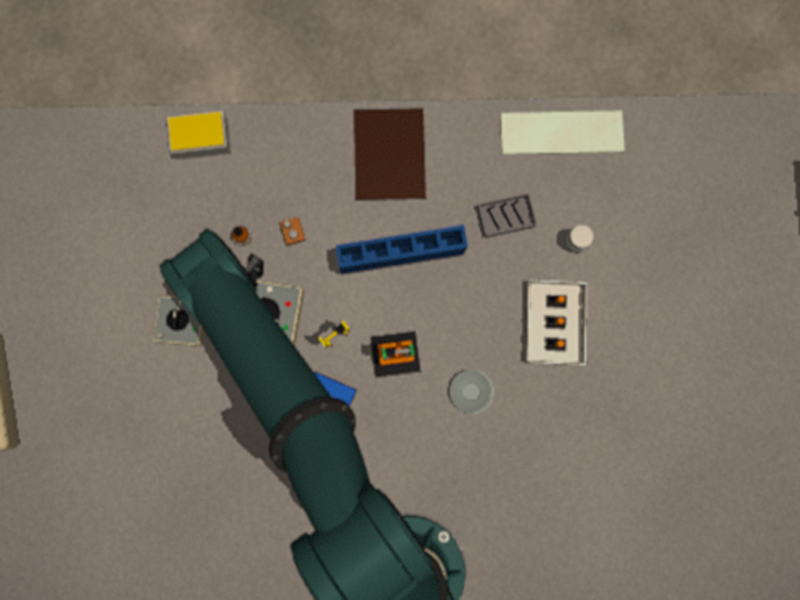

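View pics/s5x.png

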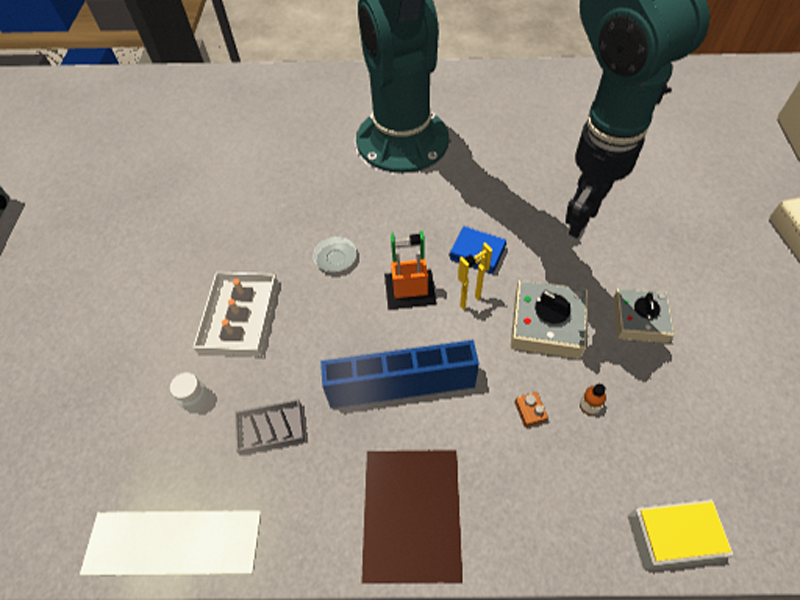

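```bash
python3 - <<'E'
import cv2,numpy as np
o=[]
for n in ("s9_raw","a4s_raw","s5x_raw"):
    im=cv2.imread(f"pics/{n}.png")
    im=im[175:235,322:382]
    im=np.clip((im/255.)**.5*255,0,255).astype('uint8'); o.append(cv2.resize(im,None,fx=4.4,fy=8,interpolation=cv2.INTER_NEAREST))
cv2.imwrite("pics/kn.png",np.hstack(o))
E
```

```text
(no output)
```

View pics/kn.png

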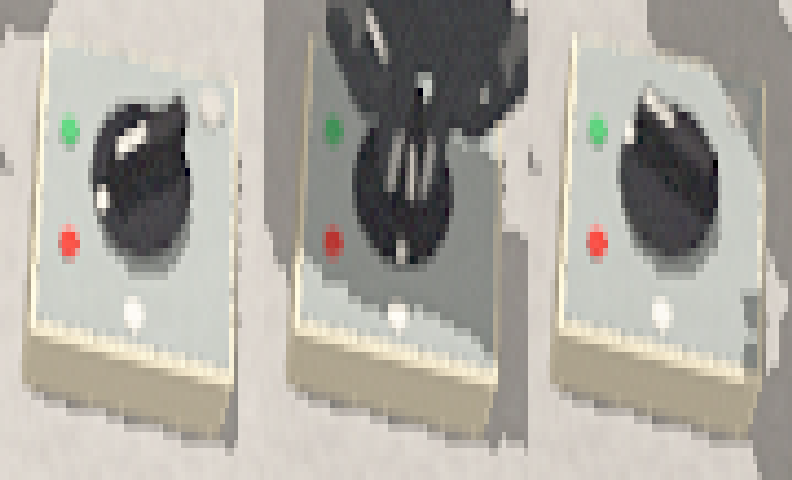

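```bash
python3 - <<'E'
from plant import arm
print(arm.finish_job(), arm.state()['clock'])
E
```

```text
the job is handed in; nothing more can be done
the job is handed in; nothing more can be done
```

The job is done and handed in at about 55 s on the clock.

- **Selector:** I pushed the knob in, turned it from white to red and let it spring out before touching the plugs. After the tongs were back, I turned it from red to green the same way. In the last scene picture its line points at green, and the skirt sits as high as when it was out at red, visibly higher than when pushed in.
- **Plugs:** Three plugs were present (plug1 to plug3). I drew each one out with the green tongs. All three stand in the white tray, all five ports look empty, and the fingers never came near a plug.
- **Tongs and other things:** The tongs stand upright and free in the orange rest. The other objects look unmoved in the last top and scene pictures, though the arm hid part of the slide box in the top view. I saw no sign that the tray had been knocked.

**Disagreement:** The reported TCP height was about 40 mm below where the fingertips stood in the pictures. My first grip on the knob therefore closed in the air above the bar, without contact. I set the heights from the pictures and the contact forces after that. The highest wrist force reading was about 17 N.

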